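# Set out the mould parts in their nests

### The job

Set out the four mould parts for assembly: stand each one upright in the blue nest whose white patch has its footprint, sitting flat on the nest's floor and turned to match the patch. Do it in assembly order - first the dark slide block, then the square cavity insert, then the brass guide bush, and last the tall guide pillar - lowering each one gently rather than dropping it. Leave the red can and the hex key where they are.

Things in the scene. Friction and masses are not known exactly. Their poses are not given: they have to be found in the camera images.
- slide: Slide block of dark steel, 0.5 to 0.75 kg, loose, upright. 70 long (own x) x 30 wide (own y), 42 mm high; the 14 mm high step at its -x end (x -35 to -21) is lower than the rest. All of it is 30 wide. Origin: centre of the underside, z up. It may go into its nest either way round.
- insert: Cavity insert, bright aluminium-coloured block with a dark square on top, 40 x 40 mm and 42 mm high, 0.35 to 0.6 kg, loose, upright. Origin: centre of the underside, z up, x and y along its sides. Any quarter turn will do.
- bush: Brass guide bush, 0.2 to 0.32 kg, loose, standing on its flange: flange 50 mm diameter x 8 mm high, above it a body of 38 mm diameter up to 46 mm; dark disc (the bore) on top. Origin: centre of the underside, z up. Its yaw does not matter.
- pillar: Guide pillar, bright steel with a black line round it, 0.2 to 0.32 kg, loose, standing on its flange: flange 30 mm diameter x 8 mm high, above it a shaft of 22 mm diameter up to 80 mm. Origin: centre of the underside, z up. Its yaw does not matter.
- slide_nest: Nest of the slide block: fixed low blue tray, outside 96 (own x) x 56 (own y) mm, 10 mm high, wall 6 mm; pocket 84 x 44 mm with its floor 4 mm above the origin, 6 mm below the rim; white 70 x 30 mm patch on the floor. Origin: centre of the underside (on the bench), z up.
- insert_nest: Nest of the cavity insert: fixed low blue tray, outside 66 x 66 mm, 10 mm high, wall 6 mm; pocket 54 x 54 mm with its floor 4 mm above the origin, 6 mm below the rim; white 40 x 40 mm patch. Origin: centre of the underside (on the bench), z up, x and y along its sides.
- bush_nest: Nest of the guide bush: fixed low round blue tray, the larger of the two round ones, outside diameter 76 mm, 10 mm high, wall 6 mm; pocket 64 mm diameter with its floor 4 mm above the origin, 6 mm below the rim; white patch of 50 mm diameter. Origin: centre of the underside (on the bench), z up.
- pillar_nest: Nest of the guide pillar: fixed low round blue tray, the smaller of the two round ones, outside diameter 56 mm, 10 mm high, wall 6 mm; pocket 44 mm diameter with its floor 4 mm above the origin, 6 mm below the rim; white patch of 30 mm diameter. Origin: centre of the underside (on the bench), z up.
- can: Bystander: small upright can with a red label, 54 mm diameter, 72 mm high, loose, in the middle of the work. Not to be disturbed. Origin: centre of the underside.
- hexkey: Bystander: dark L-shaped hex key, 8 mm thick, lying flat beyond the parts, long leg 105 mm along its own y (at own x = -20 mm), short leg 35 mm towards own +x. Not to be disturbed. Origin: on the bench, in the middle of the L.
Things that resemble listed ones, but are neither listed nor needed, are in the scene too. Leave any green look-alike of the slide alone. Of the things that look like the bush, take the one that is farthest to the robot's left at the start.

How it is judged:
On the way, in this order (a step that is already met when the one before it is completed fails the run):
1. the slide block stands in its nest, released (horizontal distance between slide and slide_nest below 0.012 m and z of slide in the frame of slide_nest below 0.008 m and angle between slide's own z axis and vertical below 0.1 rad and angle between the x axis of slide and the x axis of slide_nest, either way round below 0.3 rad and contact force between the fingers and slide below 0.5 N), for 0.2 s.
2. the cavity insert stands in its nest, released (horizontal distance between insert and insert_nest below 0.012 m and z of insert in the frame of insert_nest below 0.008 m and angle between insert's own z axis and vertical below 0.1 rad and (angle between the x axis of insert and the x axis of insert_nest, either way round below 0.3 rad or angle between the x axis of insert and the y axis of insert_nest, either way round below 0.3 rad) and contact force between the fingers and insert below 0.5 N), for 0.2 s.
3. the guide bush stands in its nest, released (horizontal distance between bush and bush_nest below 0.012 m and z of bush in the frame of bush_nest below 0.008 m and angle between bush's own z axis and vertical below 0.1 rad and contact force between the fingers and bush below 0.5 N), for 0.2 s.
4. the guide pillar stands in its nest, released (horizontal distance between pillar and pillar_nest below 0.012 m and z of pillar in the frame of pillar_nest below 0.008 m and angle between pillar's own z axis and vertical below 0.1 rad and contact force between the fingers and pillar below 0.5 N), for 0.2 s.
At the end, for the whole second after the job is handed in: Each part stands in its own nest: within 12 mm of its centre, underside less than 8 mm above the nest's underside (floor at 4), within 0.1 rad of upright, slide and insert within 0.3 rad of the nest's turn (half / quarter turns aside); all released and at rest (all of step 1 and all of step 2 and all of step 3 and all of step 4 and linear speed of each of slide, insert, bush, pillar below 0.02 m/s and angular speed of each of slide, insert, bush, pillar below 0.2 rad/s); the robot touches nothing.
It fails at once if the can is moved by more than 25 mm or tipped (distance of can from where it was at the start of the episode above 0.025 m or angle between can's own z axis and vertical above 0.3 rad).
It fails at once if the hex key is moved by more than 25 mm (distance of hexkey from where it was at the start of the episode above 0.025 m).
It fails at once if a part is dropped or knocked: it moves faster than 0.6 m/s while no finger touches it (a fall of about 18 mm) ((contact force between the fingers and slide below 0.05 N and linear speed of slide above 0.6 m/s) or (contact force between the fingers and insert below 0.05 N and linear speed of insert above 0.6 m/s) or (contact force between the fingers and bush below 0.05 N and linear speed of bush above 0.6 m/s) or (contact force between the fingers and pillar below 0.05 N and linear speed of pillar above 0.6 m/s)).
It also fails if it takes over 128 s, if anything falls off the work surface, if the arm or the gripper's body presses on something with over 40 N, if the wrist force passes 120 N, or if a joint passes its speed limit or range.

### The arm

A 7-joint arm with a two-finger parallel gripper is mounted at the origin on the work surface. World frame = base frame: x ahead of the robot, y to its left, z up, the work surface at z = 0. Lengths are in m, angles in rad, forces in N, time in s.
With the tool pointing down it reaches from about 0.425 to 0.825 m from the base axis. Payload 3.6 kg.
Tool frame: the origin (TCP) lies midway between the tips of the shut fingers; the grasp point (between the pads) lies 19 mm behind it; z points along the fingers, y is the direction in which the jaws open and shut (so a half turn about z gives the same grasp; the last joint's range is limited). The gripper opens to 85 mm and grips with 20 to 120 N. Pads are 22 mm wide; open, the fingers measure 114 mm over their backs; the gripper's body (76 mm by 85 mm) begins 54 mm behind the grasp point. The pads swing forward as they close: fully open they stand 13 mm farther back than shut.
Start: joints at [1.159, 0.615, -0.013, 1.423, 0.008, 1.103, -0.04], TCP at [0.245, -0.602, 0.231] pointing down, gripper open.
Joint ranges: [-3.12, 3.12], [-0.3, 2.06], [-1.34, 1.32], [0.26, 2.42], [-1.36, 4.5], [0.01, 1.98], [-2.84, 2.84]. Speed limits (rad/s): [2.79, 2.79, 3.14, 3.14, 3.14, 3.14, 3.14].

### API

Orientations are given as a unit quaternion [w, x, y, z].
In Python, from workcell import read_state, grab_frame, job_done gives the robot as it stands. The module is installed in compiled form; this text tells all that it offers.
- The arm moves only by the tool drive_tool, never from a script. Its argument "commands" is one flat list of numbers, 4 for each row, row after row: the shift along the tool's x, y, z in m, then the turn about the tool's z in degrees. A call has 1 to 5 rows; each row is the pose to reach, as a shift and turn from the pose commanded when the call began, along the tool's axes at that moment; what a row does not reach only later rows make up. A row lasts 1/8 s, in which the tool goes at most 62.5 mm and 10.7 degrees, less where a joint would pass 70% of its speed; a pose out of reach is approached as far as the arm can. A call with a gripper value outside its range is refused whole. "jaw" is the closure, from 0 (fully open) to 1 (shut), set as the call begins (left out, the last holds). The fingers move at their own pace and stop on an object; "squeeze" is the grip in N (left out, the last holds). Time passes only in rows, so rows that repeat a pose let the fingers close. It gives the time, the measured TCP pose, the force and the opening at its end, in the units of the state.
- read_state(): the state, without advancing time (a new reading comes with each control period).
- grab_frame(name): name is "side" or "top"; returns a dict with "color" (480x640x3 uint8, red, green, blue), "fx", "fy", "cx", "cy" (pixels), "k1" (the pictures are not rectified: a ray, as slopes to the right and down, at radius r is drawn at 1 + k1 r^2 times it, then the intrinsics apply), "rvec" (rotation vector, rad) and "tvec" (3), from world to camera coordinates, as OpenCV has them. Camera axes: x right, y down, z forward; pixel columns grow to the right and rows downward; lengths in m; the calibration is good to about 2 mm. A picture is of the moment at which its call begins. There is no depth.
- job_done(): hands the job in, once; it reports no verdict.
The state is a dict: "time": time; "joints": joint angles; "joint_velocities": joint speeds; "effort": joint torques, N m; "tcp_pos": TCP position; "eef_rot": TCP orientation; "contact_force": force on the tool from outside, world axes, zero at the start; "wrist_torque": the same for the moment, N m; "grip_width": finger opening in m.
Only numpy, scipy, OpenCV 4.12 (cv2) and the standard library are available. Lean on these libraries where they do the work, as an engineer would, in place of code of your own. Each camera call takes 0.05 s, during which the arm holds its last target.

## Working session

There is one attempt and no reset: what is moved stays moved. The work goes in short steps, Python scripts to look and compute and a tool call to move; the robot and the scene stay as the last step left them, time stands still between calls to the robot, and variables do not carry over. Pictures are saved under pics/ and viewed, and the job is handed in when it is done.

Besides the shell and the picture viewer there is one more tool, called after "Request:" by a JSON object that holds its "fn" and its "kwargs". drive_tool: Moves the arm, as the interface text tells. Its arguments: {"type":"object","properties":{"commands":{"type":"array"},"jaw":{"type":"number"},"squeeze":{"type":"number"}},"required":["commands"]}

```bash
mkdir -p pics
python3 - <<'E'
from workcell import *
import cv2
print(read_state())
for n in("top","side"):
    f=grab_frame(n); cv2.imwrite(f"pics/{n}0.png",f["color"][:,:,::-1])
    print({k:v for k,v in f.items() if k!="color"})
E
```

```text
{'time': 0.0, 'joints': array([ 1.15848874,  0.6159308 , -0.01261398,  1.42493345,  0.00809108,
        1.10335342, -0.04039812]), 'joint_velocities': array([ 9.14706312e-04, -1.03333350e-03,  1.63323445e-04,  8.49703343e-06,
       -9.72021148e-04, -1.17759420e-04,  8.92439237e-04]), 'effort': array([-6.98376844e-04, -4.69216490e+01,  2.58934116e-01, -1.71031862e+01,
        9.95706185e-03,  9.68886103e-03,  5.94426098e-06]), 'tcp_pos': array([ 0.2443209 , -0.60150721,  0.23011916]), 'eef_rot': array([-1.26062995e-03,  9.81444868e-01,  1.91740224e-01, -2.61815600e-04]), 'contact_force': array([-0.14126963,  0.22070832,  0.36861862]), 'wrist_torque': array([ 0.00968893,  0.00273137, -0.03869172]), 'grip_width': 0.0857657822029339}
{'fx': 564.2947465804548, 'fy': 564.2947465804548, 'cx': 315.5808018276904, 'cy': 230.76228096281193, 'k1': -0.023167156645570723, 'rvec': array([ 2.16020574, -2.22036255,  0.05582053]), 'tvec': array([-0.00510012,  0.60679768,  1.45930368])}
{'fx': 616.3536050414441, 'fy': 616.3536050414441, 'cx': 314.49880903857405, 'cy': 243.23899944292492, 'k1': -0.12672007502593657, 'rvec': array([ 0.49259853, -2.74504275,  1.11766921]), 'tvec': array([0.56251338, 0.19120967, 1.08734944])}
```

View pics/top0.png

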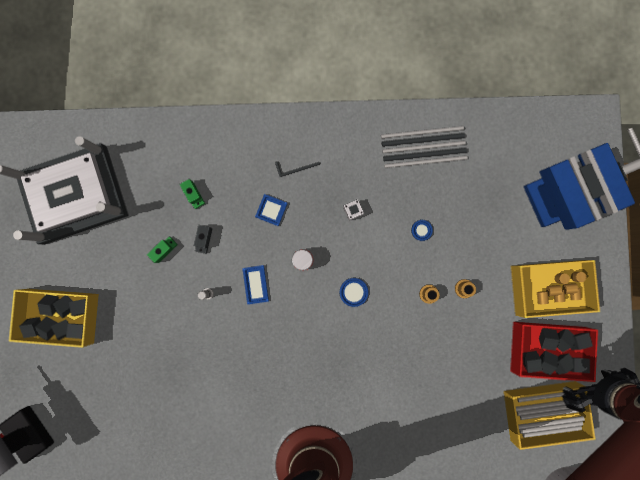

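View pics/side0.png

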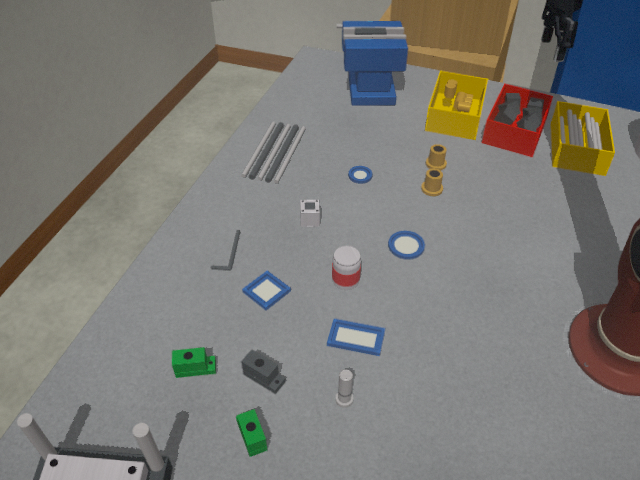

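```bash
cat > h.py <<'E'
import numpy as np, cv2
from workcell import *
def ray(f,uv,z):
    K=np.array([[f["fx"],0,f["cx"]],[0,f["fy"],f["cy"]],[0,0,1]])
    p=cv2.undistortPoints(np.array(uv,float).reshape(-1,1,2),K,np.array([f["k1"],0,0,0,0]))[:,0]
    R=cv2.Rodrigues(f["rvec"])[0]; C=-R.T@f["tvec"]
    d=np.c_[p,np.ones(len(p))]@R
    return C+d*((z-C[2])/d[:,2])[:,None]
def proj(f,P):
    K=np.array([[f["fx"],0,f["cx"]],[0,f["fy"],f["cy"]],[0,0,1]])
    return cv2.projectPoints(np.array(P,float).reshape(-1,1,3),f["rvec"],f["tvec"],K,np.array([f["k1"],0,0,0,0]))[0][:,0]
def crop(f,name,x0,y0,w,h,s):
    c=f["color"][y0:y0+h,x0:x0+w,::-1]
    cv2.imwrite(name,cv2.resize(c,None,fx=s,fy=s,interpolation=cv2.INTER_CUBIC))
E
python3 - <<'E'
from h import *
t=grab_frame("top"); s=grab_frame("side")
import pickle; pickle.dump((t,s),open("f0.pkl","wb"))
crop(t,"pics/tl.png",140,170,180,140,4)
crop(t,"pics/tr.png",320,190,180,120,4)
crop(s,"pics/sl.png",160,270,240,190,3.3)
# nests
for n,f in(("top",t),("side",s)):
    hsv=cv2.cvtColor(f["color"],cv2.COLOR_RGB2HSV)
    m=cv2.inRange(hsv,(100,120,50),(125,255,255))
    cs,_=cv2.findContours(m,cv2.RETR_EXTERNAL,cv2.CHAIN_APPROX_NONE)
    for c in cs:
        if 150<cv2.contourArea(c)<3000:
            P=ray(f,c[:,0],0.010)[:,:2]
            r=cv2.minAreaRect((P*1000).astype(np.float32))
            # filled mask area centroid
            print(n,c[:,0].mean(0),np.round(r[0],1),np.round(r[1],1),round(r[2],1))
E
```

```text
top [353.65822785 292.06329114] [ 443.9 -116.4] [70.6 72.9] 88.3
top [255.11818182 284.45454545] [470.9 140.2] [95.  56.4] 6.4
top [421.73684211 229.85964912] [ 601.1 -301.3] [52.7 52.6] 88.4
top [270.98888889 209.52222222] [666.2  94.2] [65.8 66.1] 67.0
top [559.08695652 198.00966184] [ 672.1 -662.7] [177.  138.4] 21.3
top [612.76973684 176.05263158] [ 730.4 -814.1] [176.9  50.1] 20.9
side [355.62091503 336.86928105] [467.3 146.4] [95.3 60.3] 6.5
side [266.55445545 289.64356436] [661.5 100.7] [68.7 69.3] 66.9
side [405.81111111 244.17777778] [ 440.9 -110.5] [71.2 74.5] 20.2
side [359.71428571 173.66071429] [ 597.2 -292.9] [51.2 58.2] 20.4
side [371.74796748  23.17073171] [  790.8 -1041.6] [187.6  36.4] 21.2
```

Run:
```python
from h import *
import pickle
t,s=pickle.load(open("f0.pkl","rb"))
for n,f in(("top",t),("side",s)):
    hsv=cv2.cvtColor(f["color"],cv2.COLOR_RGB2HSV)
    m=cv2.inRange(hsv,(0,0,170),(180,60,255))
    b=cv2.inRange(hsv,(100,120,50),(125,255,255))
    nl,l,st,ce=cv2.connectedComponentsWithStats(m)
    for i in range(1,nl):
        if 100<st[i,4]<3000:
            ring=cv2.dilate((l==i).astype(np.uint8),np.ones((5,5)))
            if (b[ring>0]>0).sum()<30: continue
            ys,xs=np.where(l==i)
            P=ray(f,np.c_[xs,ys],0.004)[:,:2]*1000
            h=cv2.convexHull(P.astype(np.float32));r=cv2.minAreaRect(h)
            print(n,ce[i].round(1),P.mean(0).round(1),np.round(r[1],1),round(r[2],1))
```

```text
top [270.9 209.7] [666.2  95. ] [38.5 38.8] 67.0
top [255.2 284.2] [470.8 140.8] [68.6 29. ] 6.6
top [353.5 291.8] [ 444.  -116.7] [44.6 47.1] 88.3
side [406.1 244.6] [ 441.2 -114. ] [47.9 46. ] 20.3
side [266.  289.9] [663.4  97.5] [39.5 39.6] 66.7
side [355.9 336.8] [467.6 142.6] [69.6 29.5] 7.1
```

View pics/tl.png

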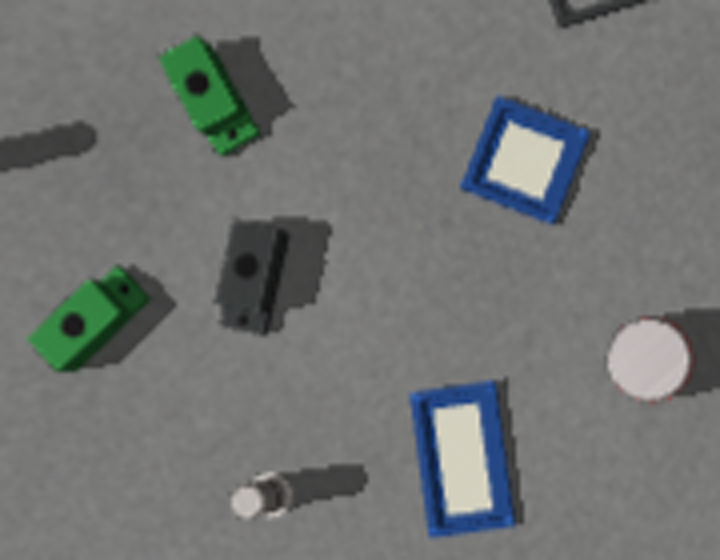

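View pics/tr.png

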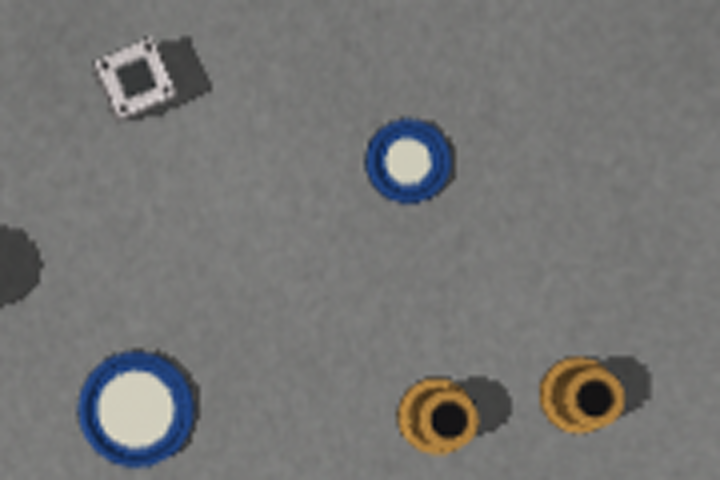

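View pics/sl.png

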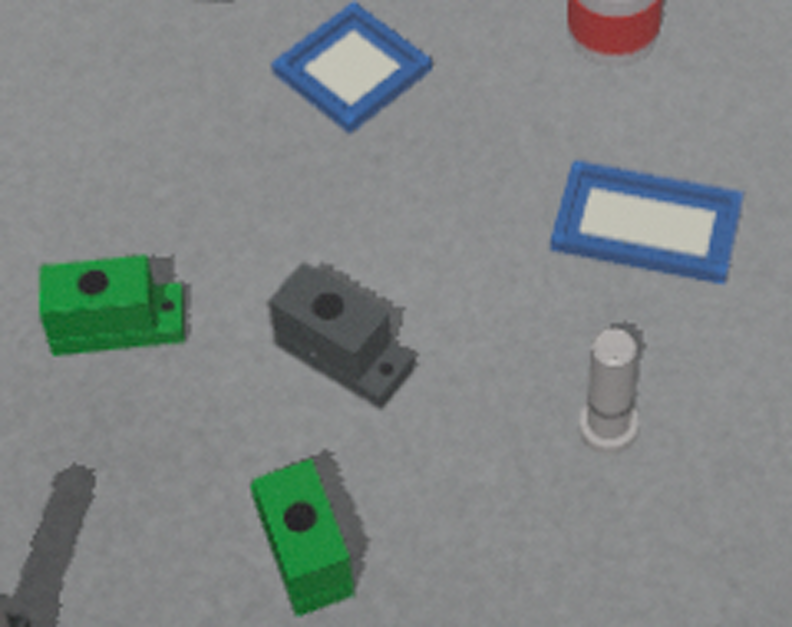

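Run:
```python
from h import *
import pickle
t,s=pickle.load(open("f0.pkl","rb"))
a=cv2.resize(t["color"][215:265,180:230,::-1],None,fx=8,fy=8,interpolation=cv2.INTER_CUBIC)
b=cv2.resize(s["color"][345:395,238:288,::-1],None,fx=8,fy=8,interpolation=cv2.INTER_CUBIC)
o=np.hstack([a,b]); o=np.clip(o.astype(int)*1.6,0,255).astype(np.uint8)
cv2.imwrite("pics/slz.png",o)
c=cv2.resize(t["color"][190:230,335:375,::-1],None,fx=10,fy=10,interpolation=cv2.INTER_CUBIC)
d=cv2.resize(s["color"][190:230,290:330,::-1],None,fx=10,fy=10,interpolation=cv2.INTER_CUBIC)
cv2.imwrite("pics/inz.png",np.hstack([c,d]))
a=cv2.resize(t["color"][270:310,415:455,::-1],None,fx=8,fy=8,interpolation=cv2.INTER_CUBIC)
b=cv2.resize(s["color"][160:200,412:452,::-1],None,fx=8,fy=8,interpolation=cv2.INTER_CUBIC)
c=cv2.resize(t["color"][275:315,185:225,::-1],None,fx=8,fy=8,interpolation=cv2.INTER_CUBIC)
d=cv2.resize(s["color"][367:407,325:365,::-1],None,fx=8,fy=8,interpolation=cv2.INTER_CUBIC)
cv2.imwrite("pics/bpz.png",cv2.resize(np.vstack([np.hstack([a,b]),np.hstack([c,d])]),(600,600)))
```

```text
(no output)
```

View pics/slz.png

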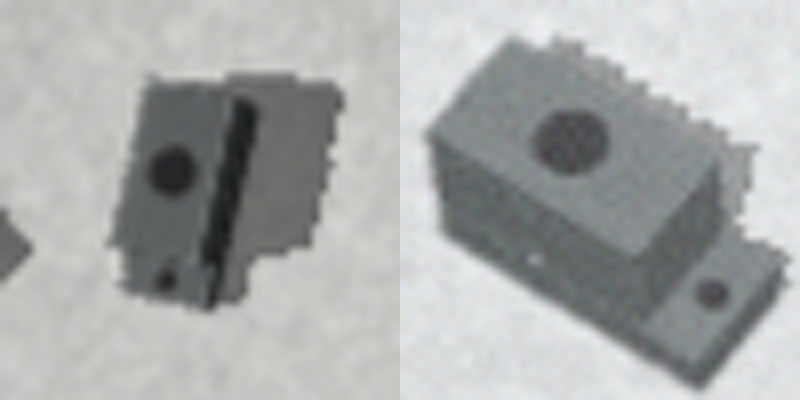

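View pics/inz.png

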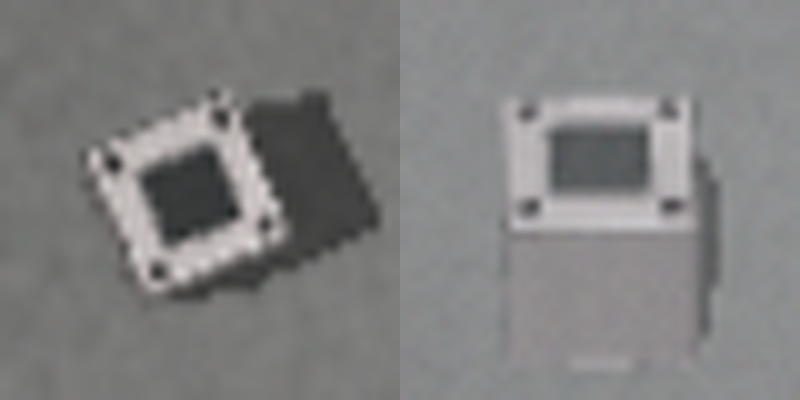

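View pics/bpz.png

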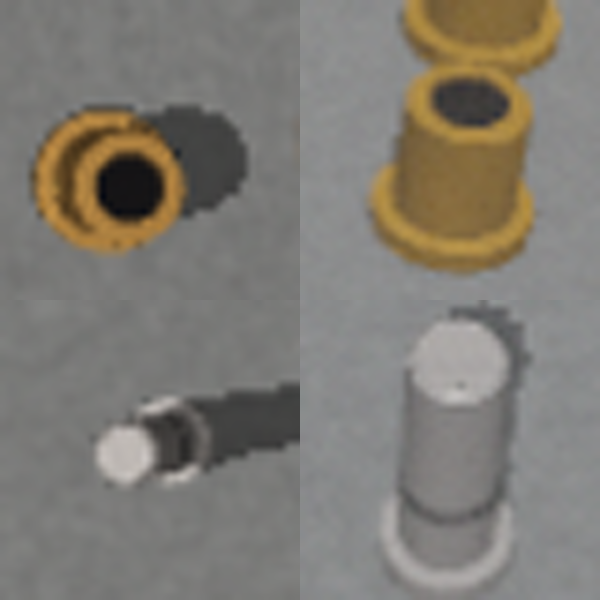

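```bash
cat > m.py <<'E'
from h import *
import pickle
from scipy.optimize import least_squares
t,s=pickle.load(open("f0.pkl","rb"))
def px(p,sc,off): return (np.array(p,float)+.5)/sc-.5+np.array(off)
def fit(M,views,x0):
    def res(q):
        c,sn=np.cos(q[2]),np.sin(q[2]); r=[]
        for f,idx,uv in views:
            P=M[idx]/1000; W=np.c_[q[0]/1000+c*P[:,0]-sn*P[:,1],q[1]/1000+sn*P[:,0]+c*P[:,1],P[:,2]]
            r.append((proj(f,W)-uv).ravel())
        return np.concatenate(r)
    o=least_squares(res,x0); return o.x*[1,1,57.3],np.abs(o.fun).max()
M=np.array([[35,15,42],[35,-15,42],[-21,-15,42],[-21,15,42],[-35,15,0],[-35,-15,14],[35,15,0],[-35,15,14]],float)
vt=(t,[0,3,1,7],px([(148,78),(112,243),(238,90),(123,290)],8,(180,215)))
vs=(s,[0,1,2,3,4,5,6],px(np.array([(430,132),(515,38),(718,155),(638,255),(700,390),(788,262),(440,235)])-[400,0],8,(238,345)))
for n,v in(("t",[vt]),("s",[vs]),("both",[vt,vs])): print("slide",n,fit(M,v,[600,260,-.1]))
I=np.array([[20,20,42],[20,-20,42],[-20,-20,42],[-20,20,42]],float)
vt=(t,[0,1,2,3],px([(88,150),(218,90),(288,235),(155,293)],10,(335,190)))
vs=(s,[3,0,1,2],px(np.array([(503,100),(692,98),(698,233),(508,233)])-[400,0],10,(290,190)))
for o in range(4):
    vs=(s,[o,(o+1)%4,(o+2)%4,(o+3)%4],vs[2])
    for n,v in(("t",[vt]),("s",[vs]),("both",[vt,vs])): print("insert",n,fit(I,v,[660,-110,.4]))
def one(f,p,sc,off,z): return ray(f,[px(p,sc,off)],z)[0]*1000
print("bush",one(t,(130,187),7.5,(415,270),.046),one(s,(170,103),7.5,(412,160),.046))
print("pillar",one(t,(124,155),7.5,(185,275),.08),one(s,(159,60),7.5,(325,367),.08))
print("can",ray(t,[(302,259.5)],.072)*1000)
E
python3 m.py
```

```text
slide t (array([593.79442417, 273.7683337 , -12.38935259]), np.float64(0.440721704816724))
slide s (array([589.2716454 , 276.79252916, -13.499814  ]), np.float64(0.9008143447214252))
slide both (array([590.26973377, 275.98111199, -13.56386506]), np.float64(1.7933585118314))
insert t (array([ 659.14381033, -120.51380008,   23.15582757]), np.float64(0.6869054359758593))
insert s (array([ 654.46692606, -116.30974502,  -68.16941417]), np.float64(0.4825884995858871))
insert both (array([ 656.85224997, -119.08280884,  -26.03157592]), np.float64(9.34643055755754))
insert t (array([ 659.14381033, -120.51380008,   23.15582757]), np.float64(0.6869054359758593))
insert s (array([ 654.46692606, -116.30974502,   21.83721618]), np.float64(0.48258859474981364))
insert both (array([ 656.7283263 , -119.0122476 ,   22.47061342]), np.float64(1.6397259992583315))
insert t (array([ 659.14381033, -120.51380008,   23.15582757]), np.float64(0.6869054359758593))
insert s (array([ 654.46692607, -116.30974501,  111.84384886]), np.float64(0.4825889613828451))
insert both (array([ 656.68713008, -119.12326319,   70.89820362]), np.float64(10.207498889512237))
insert t (array([ 659.14381033, -120.51380008,   23.15582757]), np.float64(0.6869054359758593))
insert s (array([ 654.46692606, -116.30974505,  201.85047405]), np.float64(0.4825884649773968))
insert both (array([ 656.74772427, -119.02934456,  191.82555087]), np.float64(20.45957963787697))
bush [ 433.96647489 -313.79879469   46.        ] [ 431.11772755 -310.20703364   46.        ]
pillar [449.76409965 267.82331305  80.        ] [446.68498994 270.72317169  80.        ]
can [[532.00743586  14.07363013  72.        ]]
```

```bash
cat > go.py <<'E'
# usage: go.py x y z psi  x y z psi ... (mm, deg; first is the current commanded pose, 'now' = measured)
import sys, numpy as np
a=sys.argv[1:]
def meas():
    from workcell import read_state
    s=read_state(); w,x,y,z=s["eef_rot"]; p=s["tcp_pos"]*1000
    return [*p,np.degrees(np.arctan2(2*(x*y+w*z),1-2*(y*y+z*z)))]
if a[0]=="now": c=meas(); print("now",np.round(c,1)); a=a[1:]
else: c=[float(v) for v in a[:4]]; a=a[4:]
while a:
    t=[float(v) for v in a[:4]]; a=a[4:]
    k=np.radians(c[3]); dx,dy,dz=(t[i]-c[i] for i in range(3)); dp=(t[3]-c[3]+180)%360-180
    print(t,"->",np.round([(dx*np.cos(k)+dy*np.sin(k))/1000,(dx*np.sin(k)-dy*np.cos(k))/1000,-dz/1000],4),"turn",round(-dp,1), "dist",round(np.hypot(dx,dy)))
    c=t
E
python3 go.py now 480 -350 200 22 560 -60 200 0 596.4 274.2 150 -13
```

```text
now [ 244.4 -601.8  230.6   22.1]
[480.0, -350.0, 200.0, 22.0] -> [ 0.313  -0.1446  0.0306] turn 0.1 dist 345
[560.0, -60.0, 200.0, 0.0] -> [ 0.1828 -0.2389 -0.    ] turn 22.0 dist 301
[596.4, 274.2, 150.0, -13.0] -> [ 0.0364 -0.3342  0.05  ] turn 13.0 dist 336
```

Request:
{"fn": "drive_tool", "kwargs": {"commands": [0.06,-0.028,0.01,0,0.12,-0.056,0.02,0,0.18,-0.083,0.03,0,0.24,-0.111,0.03,0,0.29,-0.134,0.03,0], "jaw": 0.35, "squeeze": 60}}

```text
time: 0.82
tcp_pos: [0.4576, -0.3739, 0.2011]
eef_rot: [-0.0, 0.981, 0.192, -0.0]
contact_force: [0.9, -0.1, -0.1]
grip_width: 0.0553
```

```bash
python3 go.py now 560 -60 200 0 596.4 274.2 150 -13; python3 -c "
from workcell import *;print(read_state()['joint_velocities'].round(2),read_state()['grip_width'])"
```

```text
now [ 457.6 -373.9  201.1   22.1]
[560.0, -60.0, 200.0, 0.0] -> [ 0.2129 -0.2524  0.0011] turn 22.1 dist 330
[596.4, 274.2, 150.0, -13.0] -> [ 0.0364 -0.3342  0.05  ] turn 13.0 dist 336
[-0.84  0.02 -0.01 -0.03  0.01  0.   -0.84] 0.05534026936481689
```

Request:
{"fn": "drive_tool", "kwargs": {"commands": [0.04,-0.048,0,5,0.08,-0.096,0,10,0.12,-0.144,0,15,0.16,-0.192,0,20,0.2,-0.24,0,22]}}

```text
time: 1.45
tcp_pos: [0.5521, -0.076, 0.2014]
eef_rot: [0.0, 1.0, 0.0, 0.0]
contact_force: [0.9, -0.8, -0.2]
grip_width: 0.0554
```

```bash
python3 go.py now 596.4 274.2 150 -13
```

```text
now [552.1 -76.  201.4   0. ]
[596.4, 274.2, 150.0, -13.0] -> [ 0.0444 -0.3501  0.0514] turn 13.0 dist 353
```

Request:
{"fn": "drive_tool", "kwargs": {"commands": [0.01,-0.06,0.01,4,0.02,-0.12,0.02,8,0.03,-0.18,0.03,13,0.04,-0.24,0.04,13,0.04,-0.3,0.05,13]}}

```text
time: 2.08
tcp_pos: [0.5916, 0.224, 0.1509]
eef_rot: [0.0, 0.994, -0.112, 0.0]
contact_force: [0.3, -0.1, 0.2]
grip_width: 0.0551
```

Request:
{"fn": "drive_tool", "kwargs": {"commands": [0,-0.03,0,0,0,-0.04,0,0,0,-0.04,0,0,0,-0.04,0,0]}}

```text
time: 2.58
tcp_pos: [0.6005, 0.2581, 0.1517]
eef_rot: [0.001, 0.993, -0.114, 0.0]
contact_force: [-0.5, -0.1, 0.2]
grip_width: 0.0557
```

```bash
python3 go.py now 596.4 274.2 60 -13
python3 - <<'E'
from h import *
t=grab_frame("top"); s=grab_frame("side")
P=read_state()["tcp_pos"]
print(proj(t,[P]),proj(s,[P]))
a=t["color"][190:290,150:260,::-1]; b=s["color"][290:440,200:320,::-1]
cv2.imwrite("pics/g1.png",np.hstack([cv2.resize(a,(400,364)),cv2.resize(b,(292,364))]))
E
```

```text
now [600.5 258.1 151.7 -13.1]
[596.4, 274.2, 60.0, -13.0] -> [-0.0077 -0.0147  0.0917] turn -0.1 dist 17
[[197.60329114 233.35843067]] [[256.10403995 314.00333997]]
```

View pics/g1.png

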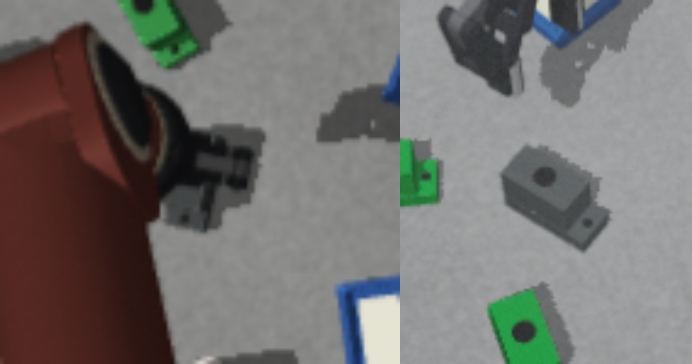

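Request:
{"fn": "drive_tool", "kwargs": {"commands": [-0.008,-0.015,0.03,0,-0.008,-0.015,0.06,0,-0.008,-0.015,0.092,0,-0.008,-0.015,0.092,0,-0.008,-0.015,0.092,0]}}

```text
time: 3.3
tcp_pos: [0.5967, 0.2772, 0.0608]
eef_rot: [-0.0, 0.994, -0.113, 0.001]
contact_force: [0.6, -0.4, 0.4]
grip_width: 0.0553
```

```bash
python3 go.py now 596.4 274.2 8 -13
python3 - <<'E'
from h import *
t=grab_frame("top"); s=grab_frame("side")
crop(s,"pics/g2.png",200,300,120,110,5)
E
```

```text
now [596.7 277.2  60.8 -13. ]
[596.4, 274.2, 8.0, -13.0] -> [0.0004 0.003  0.0528] turn 0.0 dist 3
```

View pics/g2.png

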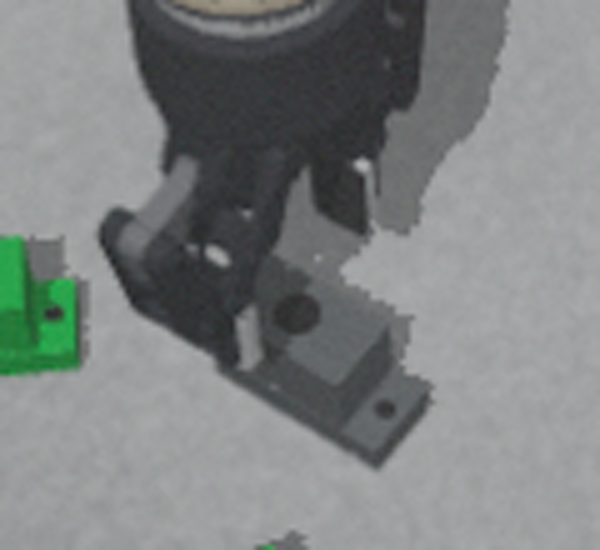

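Request:
{"fn": "drive_tool", "kwargs": {"commands": [0,0.003,0.015,0,0,0.003,0.03,0,0,0.003,0.042,0,0,0.003,0.053,0,0,0.003,0.053,0]}}

```text
time: 4.03
tcp_pos: [0.594, 0.2743, 0.0049]
eef_rot: [0.001, 0.994, -0.112, -0.001]
contact_force: [-0.4, 0.6, 0.8]
grip_width: 0.0557
```

```bash
python3 go.py now 596.4 274.2 8 -13
python3 - <<'E'
from h import *
s=grab_frame("side")
crop(s,"pics/g3.png",200,300,120,110,5)
E
```

```text
now [594.  274.3   4.9 -12.9]
[596.4, 274.2, 8.0, -13.0] -> [ 0.0024 -0.0004 -0.0031] turn 0.1 dist 2
```

View pics/g3.png

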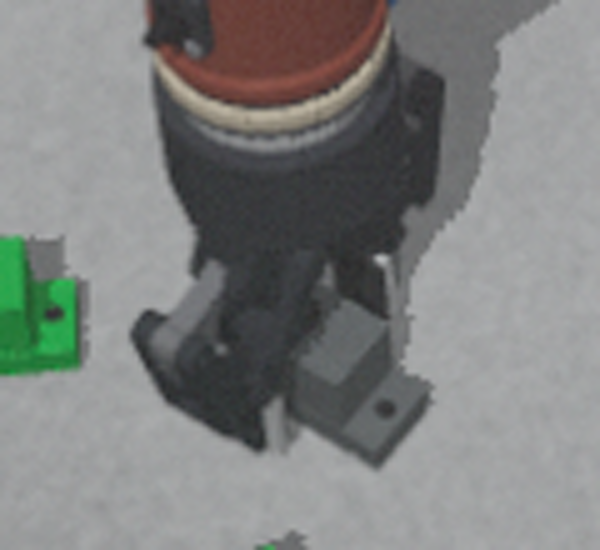

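Request:
{"fn": "drive_tool", "kwargs": {"commands": [0.002,0,-0.004,0,0.002,0,-0.004,0,0.002,0,-0.004,0,0.002,0,-0.004,0,0.002,0,-0.004,0], "jaw": 1.0, "squeeze": 60}}

```text
time: 4.7
tcp_pos: [0.5982, 0.2741, 0.012]
eef_rot: [-0.0, 0.994, -0.113, 0.001]
contact_force: [-0.5, -1.5, 5.2]
grip_width: 0.0291
```

Request:
{"fn": "drive_tool", "kwargs": {"commands": [0,0,0,0,0,0,-0.02,0,0,0,-0.05,0,0,0,-0.08,0,0,0,-0.1,0]}}

```text
time: 5.32
tcp_pos: [0.5961, 0.2743, 0.1116]
eef_rot: [-0.0, 0.994, -0.112, -0.0]
contact_force: [-0.1, 0.8, -5.6]
grip_width: 0.0292
```

```bash
python3 go.py now 474.2 142.3 110 6.8
python3 - <<'E'
from h import *
s=grab_frame("side")
crop(s,"pics/g4.png",200,250,120,150,4)
E
```

```text
now [596.1 274.3 111.6 -12.9]
[474.2, 142.3, 110.0, 6.8] -> [-0.0894  0.1559  0.0016] turn -19.7 dist 180
```

View pics/g4.png

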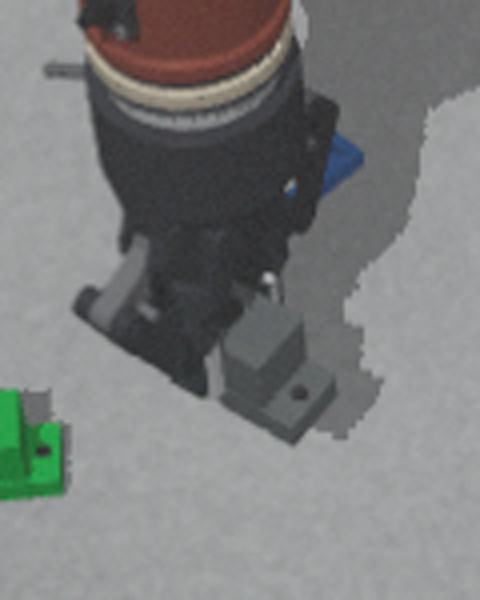

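Request:
{"fn": "drive_tool", "kwargs": {"commands": [-0.02,0.035,0,-4,-0.04,0.07,0,-8,-0.06,0.105,0,-12,-0.08,0.14,0,-16,-0.089,0.156,0,-19.7]}}

```text
time: 6.0
tcp_pos: [0.4719, 0.1393, 0.1098]
eef_rot: [0.001, 0.998, 0.06, -0.002]
contact_force: [0.2, -0.1, -6.3]
grip_width: 0.0288
```

Request:
{"fn": "drive_tool", "kwargs": {"commands": [0,0,0.02,0,0,0,0.04,0,0,0,0.05,0,0,0,0.05,0,0,0,0.05,0]}}

```text
time: 6.62
tcp_pos: [0.4757, 0.1422, 0.0609]
eef_rot: [-0.0, 0.998, 0.059, 0.001]
contact_force: [-0.5, -0.8, -5.7]
grip_width: 0.0292
```

```bash
python3 go.py now 474.2 142.3 15 6.8
python3 - <<'E'
from h import *
s=grab_frame("side")
crop(s,"pics/g5.png",280,260,140,110,5)
E
```

```text
now [475.7 142.2  60.9   6.8]
[474.2, 142.3, 15.0, 6.8] -> [-0.0015 -0.0003  0.0459] turn 0.0 dist 2
```

View pics/g5.png

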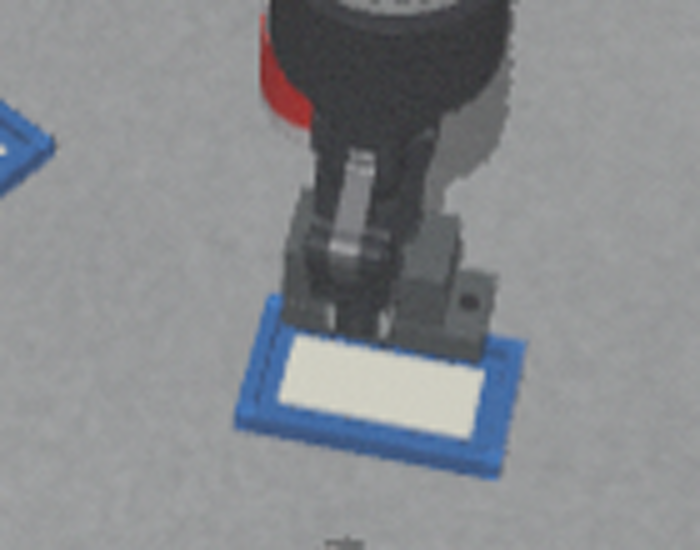

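Run:
```python
from h import *
import pickle
s=pickle.load(open("f0.pkl","rb"))[1]
for z in(.047,.050,.053):
    C=ray(s,[(377.2,331.4)],z)[0]*1000
    k=np.radians(6.8); o=np.array([-35*np.cos(k)-15*np.sin(k),-35*np.sin(k)+15*np.cos(k)])
    print(z,C,C[:2]-o)
```

```text
0.047 [428.79019529 149.26691034  47.        ] [465.3200476  138.51656661]
0.05 [428.36722837 151.44898468  50.        ] [464.89708068 140.69864095]
0.053 [427.94426144 153.63105902  53.        ] [464.47411375 142.88071529]
```

Request:
{"fn": "drive_tool", "kwargs": {"commands": [0.002,-0.001,0.01,0,0.002,-0.001,0.02,0,0.002,-0.001,0.03,0,0.002,-0.001,0.038,0,0.002,-0.001,0.04,0]}}

```text
time: 7.3
tcp_pos: [0.4767, 0.143, 0.0196]
eef_rot: [0.0, 0.998, 0.059, -0.001]
contact_force: [-0.7, 0.4, -6.6]
grip_width: 0.0293
```

Request:
{"fn": "drive_tool", "kwargs": {"commands": [0,0,0.001,0,0,0,0.002,0,0,0,0.003,0,0,0,0.004,0]}}

```text
time: 7.8
tcp_pos: [0.4772, 0.1433, 0.0165]
eef_rot: [-0.0, 0.998, 0.059, 0.0]
contact_force: [1.1, -0.6, -6.1]
grip_width: 0.0293
```

```bash
python3 go.py now 474.2 142.3 15 6.8
python3 - <<'E'
from h import *
s=grab_frame("side")
crop(s,"pics/g6.png",280,260,140,110,5)
E
```

```text
now [477.2 143.3  16.5   6.8]
[474.2, 142.3, 15.0, 6.8] -> [-0.0031  0.0006  0.0015] turn 0.0 dist 3
```

View pics/g6.png

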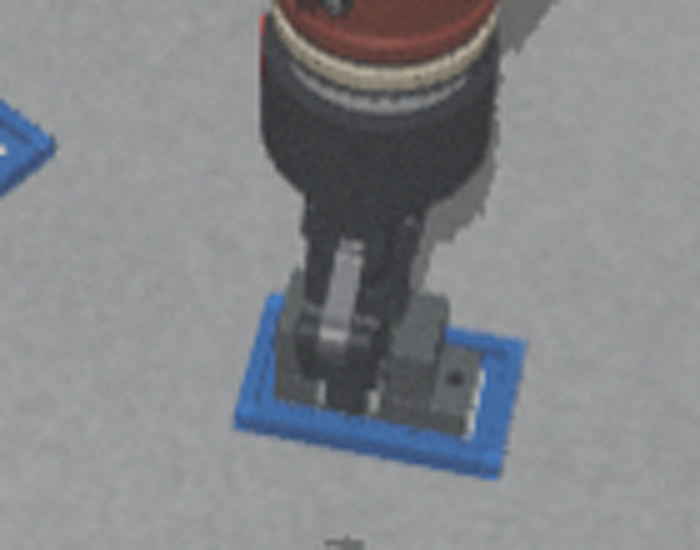

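Request:
{"fn": "drive_tool", "kwargs": {"commands": [-0.002,0,0.001,0,-0.002,0,0.002,0,-0.002,0,0.002,0,-0.002,0,0.002,0]}}

```text
time: 8.35
tcp_pos: [0.4765, 0.1432, 0.0159]
eef_rot: [-0.0, 0.998, 0.059, 0.002]
contact_force: [-0.3, -0.3, 5.8]
grip_width: 0.0291
```

Request:
{"fn": "drive_tool", "kwargs": {"commands": [0,0,0.001,0,0,0,0.001,0,0,0,0.001,0]}}

```text
time: 8.72
tcp_pos: [0.4765, 0.1432, 0.0159]
eef_rot: [-0.0, 0.998, 0.059, 0.002]
contact_force: [-1.6, -1.2, 14.3]
grip_width: 0.0287
```

Request:
{"fn": "drive_tool", "kwargs": {"commands": [0,0,0,0,0,0,0,0,0,0,0,0,0,0,-0.005,0,0,0,-0.01,0], "jaw": 0.35}}

```text
time: 9.35
tcp_pos: [0.4751, 0.143, 0.0236]
eef_rot: [-0.0, 0.998, 0.059, -0.0]
contact_force: [-0.6, -0.5, 0.2]
grip_width: 0.0557
```

Request:
{"fn": "drive_tool", "kwargs": {"commands": [0,0,-0.03,0,0,0,-0.06,0,0,0,-0.09,0,0,0,-0.12,0,0,0,-0.13,0]}}

```text
time: 9.98
tcp_pos: [0.476, 0.1432, 0.1553]
eef_rot: [-0.001, 0.998, 0.059, 0.002]
contact_force: [0.1, -0.4, 0.4]
grip_width: 0.0555
```

```bash
python3 go.py now 656.8 -118.4 150 22.5;  python3 - <<'E'
from h import *
s=grab_frame("side")
crop(s,"pics/g7.png",280,260,140,110,5)
E
```

```text
now [476.  143.2 155.3   6.8]
[656.8, -118.4, 150.0, 22.5] -> [0.1485 0.2812 0.0053] turn -15.7 dist 318
```

View pics/g7.png

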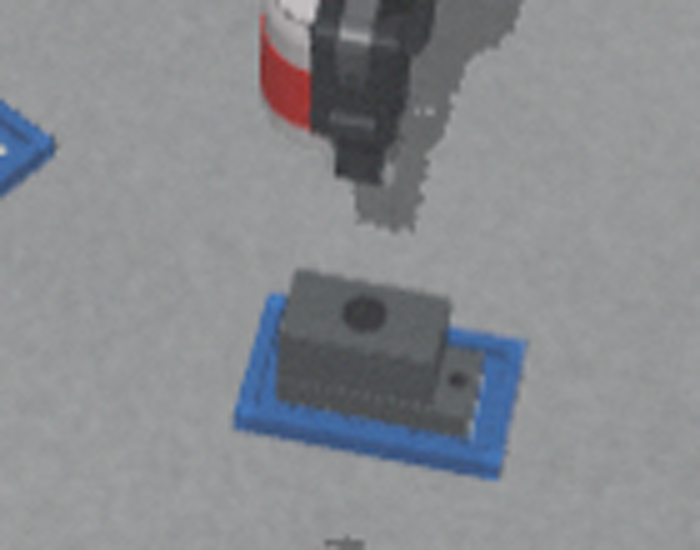

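Request:
{"fn": "drive_tool", "kwargs": {"commands": [0.03,0.056,0,-4,0.06,0.112,0,-8,0.09,0.168,0,-12,0.12,0.225,0,-15.7,0.148,0.281,0.005,-15.7], "jaw": 0.2}}

```text
time: 10.65
tcp_pos: [0.653, -0.1157, 0.1474]
eef_rot: [-0.001, 0.981, 0.195, -0.001]
contact_force: [1.2, 0.9, -0.8]
grip_width: 0.0683
```

Request:
{"fn": "drive_tool", "kwargs": {"commands": [0,0,0.03,0,0,0,0.06,0,0,0,0.09,0,0,0,0.09,0,0,0,0.09,0]}}

```text
time: 11.28
tcp_pos: [0.6529, -0.1141, 0.059]
eef_rot: [0.0, 0.981, 0.195, 0.0]
contact_force: [0.4, -0.0, 0.1]
grip_width: 0.0685
```

```bash
python3 go.py now 656.8 -118.4 8 22.5;  python3 - <<'E'
from h import *
s=grab_frame("side")
crop(s,"pics/g8.png",250,140,120,110,5)
E
```

```text
now [ 652.9 -114.1   59.    22.5]
[656.8, -118.4, 8.0, 22.5] -> [0.002  0.0055 0.051 ] turn 0.0 dist 6
```

View pics/g8.png

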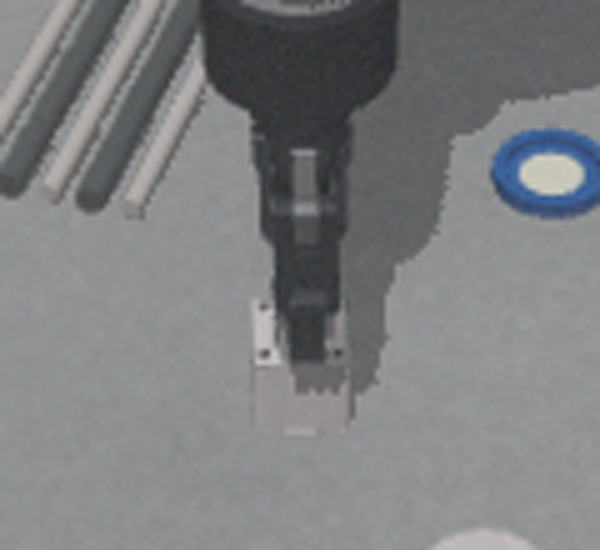

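Request:
{"fn": "drive_tool", "kwargs": {"commands": [0.002,0.006,0,0,0.002,0.006,0.015,0,0.002,0.006,0.03,0,0.002,0.006,0.044,0,0.002,0.006,0.05,0]}}

```text
time: 11.95
tcp_pos: [0.6555, -0.1185, 0.0068]
eef_rot: [-0.001, 0.981, 0.195, -0.001]
contact_force: [0.2, -0.8, -0.6]
grip_width: 0.0683
```

Request:
{"fn": "drive_tool", "kwargs": {"commands": [0,0,0,0,0,0,0,0]}}

```text
time: 12.2
tcp_pos: [0.6571, -0.1189, 0.0092]
eef_rot: [0.0, 0.981, 0.195, 0.001]
contact_force: [-0.4, 0.1, -0.2]
grip_width: 0.0684
```

```bash
python3 go.py now 656.8 -118.4 8 22.5;  python3 - <<'E'
from h import *
s=grab_frame("side")
crop(s,"pics/g9.png",250,140,120,110,5)
E
```

```text
now [ 657.1 -118.9    9.2   22.5]
[656.8, -118.4, 8.0, 22.5] -> [-0.0001 -0.0006  0.0012] turn 0.0 dist 1
```

View pics/g9.png

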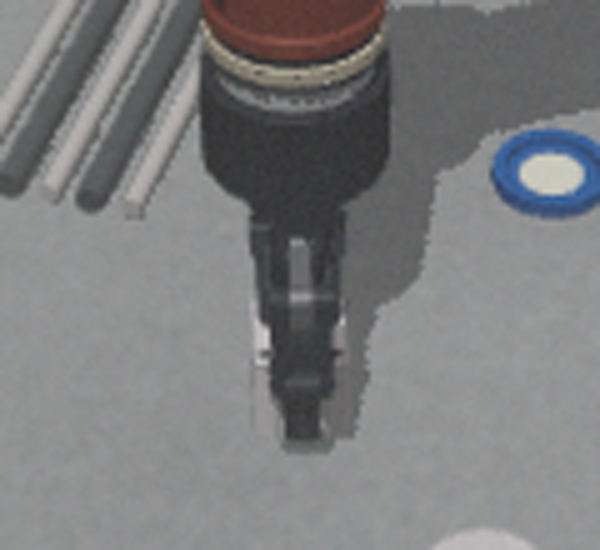

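Close and lift.

Request:
{"fn": "drive_tool", "kwargs": {"commands": [0,0,0,0,0,0,0,0,0,0,0,0,0,0,0,0,0,0,0,0], "jaw": 1.0, "squeeze": 60}}

```text
time: 12.88
tcp_pos: [0.6574, -0.1194, 0.0096]
eef_rot: [0.001, 0.981, 0.195, 0.001]
contact_force: [0.8, -1.3, 5.4]
grip_width: 0.0392
```

Request:
{"fn": "drive_tool", "kwargs": {"commands": [0,0,-0.02,0,0,0,-0.05,0,0,0,-0.09,0,0,0,-0.13,0,0,0,-0.13,0]}}

```text
time: 13.5
tcp_pos: [0.6584, -0.1186, 0.1424]
eef_rot: [0.001, 0.981, 0.195, 0.003]
contact_force: [-0.1, 0.3, -3.6]
grip_width: 0.0393
```

```bash
python3 go.py now 664.8 96.2 140 67
```

```text
now [ 658.4 -118.6  142.4   22.5]
[664.8, 96.2, 140.0, 67.0] -> [ 0.0882 -0.1959  0.0024] turn -44.5 dist 215
```

Request:
{"fn": "drive_tool", "kwargs": {"commands": [0.017,-0.039,0,-9,0.035,-0.078,0,-18,0.053,-0.117,0,-27,0.07,-0.156,0,-36,0.088,-0.196,0,-44.5]}}

```text
time: 14.12
tcp_pos: [0.6605, 0.0968, 0.136]
eef_rot: [-0.001, 0.832, 0.554, -0.003]
contact_force: [0.8, 0.4, -3.7]
grip_width: 0.039
```

Request:
{"fn": "drive_tool", "kwargs": {"commands": [0,0,0.03,0,0,0,0.06,0,0,0,0.08,0,0,0,0.08,0,0,0,0.08,0]}}

```text
time: 14.75
tcp_pos: [0.6636, 0.0961, 0.0595]
eef_rot: [0.0, 0.834, 0.552, 0.001]
contact_force: [0.3, 0.6, -3.3]
grip_width: 0.0393
```

```bash
python3 go.py now 664.8 96.2 14 67;  python3 - <<'E'
from h import *
s=grab_frame("side")
crop(s,"pics/g10.png",210,215,120,110,5)
E
```

```text
now [663.6  96.1  59.5  67. ]
[664.8, 96.2, 14.0, 67.0] -> [0.0005 0.0011 0.0455] turn -0.0 dist 1
```

View pics/g10.png

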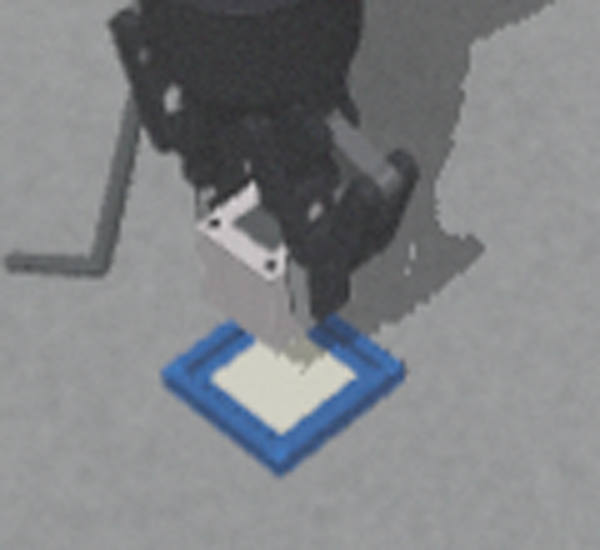

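Request:
{"fn": "drive_tool", "kwargs": {"commands": [0,0.001,0.012,0,0,0.001,0.024,0,0,0.001,0.034,0,0,0.001,0.04,0,0,0.001,0.041,0]}}

```text
time: 15.42
tcp_pos: [0.6634, 0.0955, 0.017]
eef_rot: [-0.0, 0.834, 0.552, -0.001]
contact_force: [0.1, 0.3, -3.3]
grip_width: 0.0394
```

Request:
{"fn": "drive_tool", "kwargs": {"commands": [0,0,0.001,0,0,0,0.002,0,0,0,0.003,0,0,0,0.003,0]}}

```text
time: 15.92
tcp_pos: [0.6638, 0.0955, 0.0148]
eef_rot: [-0.0, 0.834, 0.552, 0.0]
contact_force: [-0.4, 0.7, -4.2]
grip_width: 0.039
```

```bash
python3 go.py now 664.8 96.2 14 67;  python3 - <<'E'
from h import *
s=grab_frame("side")
crop(s,"pics/g11.png",210,215,120,110,5)
E
```

```text
now [663.8  95.5  14.8  67. ]
[664.8, 96.2, 14.0, 67.0] -> [0.001  0.0007 0.0008] turn 0.0 dist 1
```

View pics/g11.png

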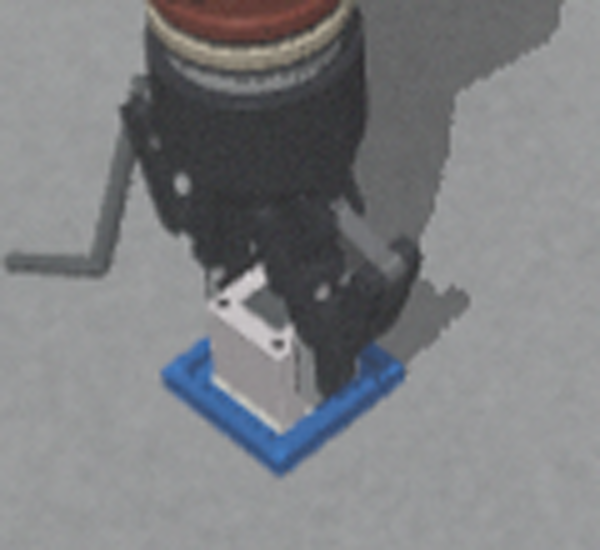

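Request:
{"fn": "drive_tool", "kwargs": {"commands": [0,0,0.001,0,0,0,0.001,0,0,0,0.002,0,0,0,0.002,0]}}

```text
time: 16.48
tcp_pos: [0.6638, 0.0955, 0.0136]
eef_rot: [0.0, 0.834, 0.552, 0.0]
contact_force: [-2.3, -0.9, 2.7]
grip_width: 0.039
```

Contact; release.

Request:
{"fn": "drive_tool", "kwargs": {"commands": [0,0,0.001,0,0,0,0.001,0]}}

```text
time: 16.73
tcp_pos: [0.6638, 0.0955, 0.0136]
eef_rot: [0.0, 0.834, 0.552, 0.0]
contact_force: [-4.3, -0.7, 8.0]
grip_width: 0.0392
```

Request:
{"fn": "drive_tool", "kwargs": {"commands": [0,0,0,0,0,0,0,0,0,0,0,0,0,0,-0.005,0,0,0,-0.01,0], "jaw": 0.2}}

```text
time: 17.35
tcp_pos: [0.664, 0.0956, 0.0221]
eef_rot: [-0.0, 0.834, 0.552, 0.0]
contact_force: [0.2, -0.6, 0.2]
grip_width: 0.0686
```

Request:
{"fn": "drive_tool", "kwargs": {"commands": [0,0,-0.03,0,0,0,-0.06,0,0,0,-0.1,0,0,0,-0.14,0,0,0,-0.15,0]}}

```text
time: 17.98
tcp_pos: [0.6657, 0.0961, 0.1758]
eef_rot: [0.001, 0.834, 0.552, 0.003]
contact_force: [0.8, -0.7, 0.3]
grip_width: 0.0683
```

```bash
python3 go.py now 560 -90 160 67 432.5 -312 150 67;  python3 - <<'E'
from h import *
s=grab_frame("side")
crop(s,"pics/g12.png",210,215,120,110,5)
E
```

```text
now [665.7  96.1 175.8  67. ]
[560.0, -90.0, 160.0, 67.0] -> [-0.2126 -0.0246  0.0158] turn 0.0 dist 214
[432.5, -312.0, 150.0, 67.0] -> [-0.2542 -0.0306  0.01  ] turn -0.0 dist 256
```

View pics/g12.png

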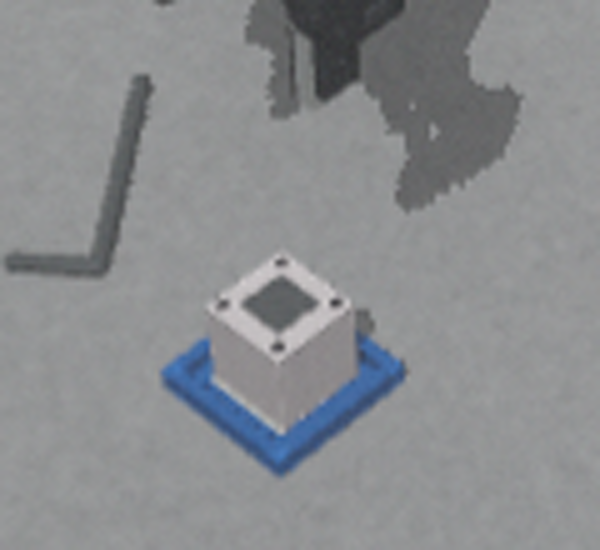

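Insert is seated squarely on its patch. Now the bush.

Request:
{"fn": "drive_tool", "kwargs": {"commands": [-0.05,-0.006,0,0,-0.1,-0.012,0,0,-0.15,-0.018,0.01,0,-0.2,-0.024,0.01,0,-0.25,-0.029,0.015,0]}}

```text
time: 18.65
tcp_pos: [0.5378, -0.1246, 0.1556]
eef_rot: [-0.001, 0.834, 0.552, -0.001]
contact_force: [-0.0, -0.3, 1.0]
grip_width: 0.0683
```

Request:
{"fn": "drive_tool", "kwargs": {"commands": [-0.05,-0.006,0,0,-0.1,-0.012,0,0,-0.15,-0.018,0.01,0,-0.2,-0.024,0.01,0,-0.217,-0.026,0.01,0]}}

```text
time: 19.27
tcp_pos: [0.4272, -0.3161, 0.1452]
eef_rot: [-0.001, 0.836, 0.549, -0.002]
contact_force: [0.2, 0.3, -0.7]
grip_width: 0.068
```

Request:
{"fn": "drive_tool", "kwargs": {"commands": [0,0,0.03,0,0,0,0.05,0,0,0,0.07,0,0,0,0.07,0,0,0,0.07,0]}}

```text
time: 19.9
tcp_pos: [0.4314, -0.3123, 0.077]
eef_rot: [0.0, 0.834, 0.552, 0.0]
contact_force: [-0.5, 0.0, 0.3]
grip_width: 0.0685
```

```bash
python3 go.py now 432.5 -312 13 67;  python3 - <<'E'
from h import *
s=grab_frame("side")
crop(s,"pics/g13.png",370,100,120,110,5)
E
```

```text
now [ 431.4 -312.3   77.    67.1]
[432.5, -312.0, 13.0, 67.0] -> [0.0008 0.0009 0.064 ] turn 0.1 dist 1
```

View pics/g13.png

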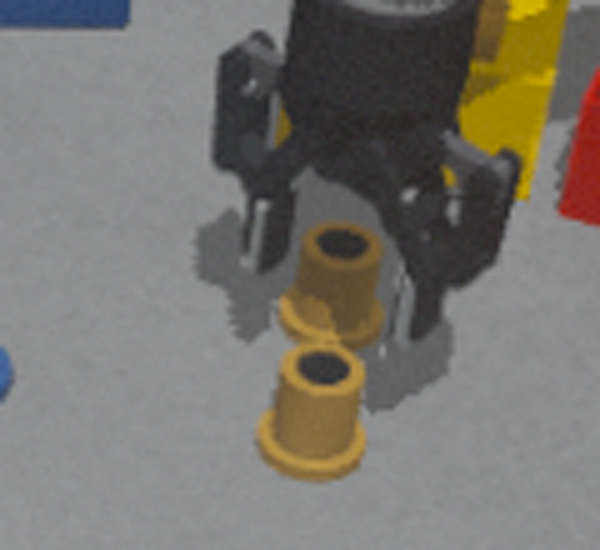

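Request:
{"fn": "drive_tool", "kwargs": {"commands": [0.001,0.001,0.015,0,0.001,0.001,0.03,0,0.001,0.001,0.045,0,0.001,0.001,0.056,0,0.001,0.001,0.063,0]}}

```text
time: 20.58
tcp_pos: [0.4318, -0.3121, 0.0127]
eef_rot: [-0.001, 0.834, 0.552, -0.0]
contact_force: [-0.2, 0.0, -0.4]
grip_width: 0.0685
```

Request:
{"fn": "drive_tool", "kwargs": {"commands": [0,0,0,0,0,0,0,0]}}

```text
time: 20.82
tcp_pos: [0.4324, -0.3126, 0.0141]
eef_rot: [0.0, 0.834, 0.552, 0.0]
contact_force: [0.4, -0.9, -0.3]
grip_width: 0.0686
```

```bash
python3 go.py now 432.5 -312 13 67;  python3 - <<'E'
from h import *
s=grab_frame("side")
crop(s,"pics/g14.png",370,100,120,110,5)
E
```

```text
now [ 432.4 -312.6   14.1   67. ]
[432.5, -312.0, 13.0, 67.0] -> [ 0.0005 -0.0001  0.0011] turn 0.0 dist 1
```

View pics/g14.png

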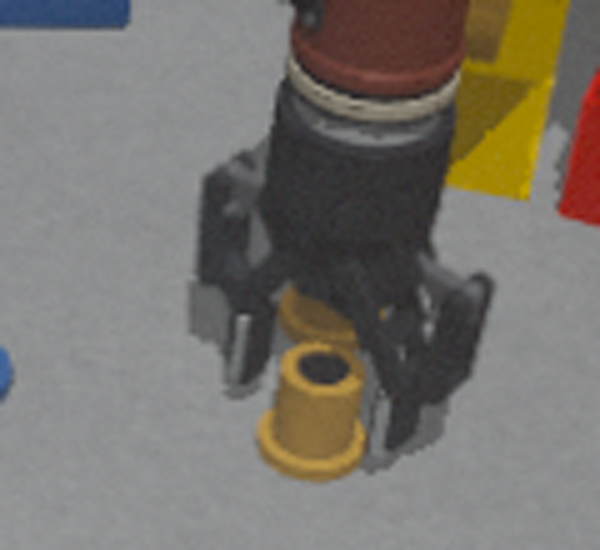

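Run:
```python
from h import *
s=grab_frame("side"); t=grab_frame("top")
st=read_state(); p=st["tcp_pos"]
k=np.radians(67); X=np.array([np.cos(k),np.sin(k),0]);Y=np.array([np.sin(k),-np.cos(k),0]);Z=np.array([0,0,-1.])
for y in(-.034,.034):
  for x in(-.011,.011):
    for z in (-.008,-.03):
      q=(proj(s,[p+X*x+Y*y+Z*z])[0]-[370,100])*5
      print(y,x,z,q.round())
print("axis z20",(proj(s,[[.4324,-.3126,.022],[.4311,-.3102,.022]])-[370,100])*5)
crop(t,"pics/g15.png",390,240,90,90,6)
```

```text
-0.034 -0.011 -0.008 [389. 426.]
-0.034 -0.011 -0.03 [396. 388.]
-0.034 0.011 -0.008 [361. 449.]
-0.034 0.011 -0.03 [368. 411.]
0.034 -0.011 -0.008 [266. 360.]
0.034 -0.011 -0.03 [272. 322.]
0.034 0.011 -0.008 [238. 382.]
0.034 0.011 -0.03 [243. 344.]
axis z20 [[312.57637726 404.05632823]
 [314.23212966 407.91356496]]
```

View pics/g15.png

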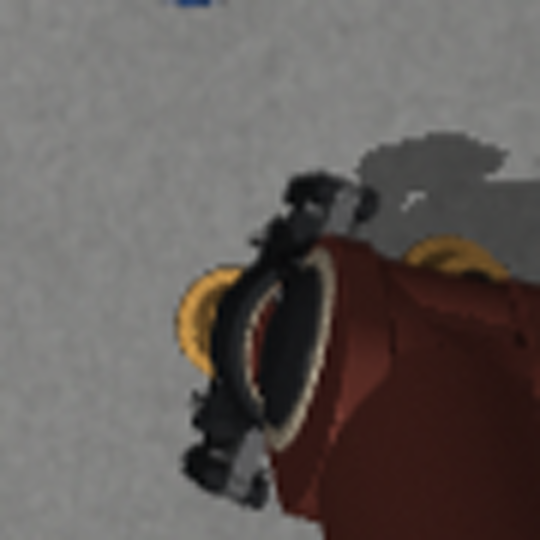

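Request:
{"fn": "drive_tool", "kwargs": {"commands": [0.002,-0.001,0,0,0.002,-0.001,0,0,0.002,-0.001,0,0,0.002,-0.001,0,0,0.002,-0.001,0,0], "jaw": 1.0, "squeeze": 50}}

```text
time: 21.6
tcp_pos: [0.4327, -0.3101, 0.0143]
eef_rot: [0.001, 0.834, 0.552, 0.001]
contact_force: [-0.9, 1.0, 4.9]
grip_width: 0.0364
```

Request:
{"fn": "drive_tool", "kwargs": {"commands": [0,0,-0.02,0,0,0,-0.05,0,0,0,-0.09,0,0,0,-0.12,0,0,0,-0.12,0]}}

```text
time: 22.22
tcp_pos: [0.4326, -0.3109, 0.1351]
eef_rot: [0.002, 0.834, 0.552, 0.001]
contact_force: [1.5, 0.7, -2.4]
grip_width: 0.0362
```

```bash
python3 go.py now 442.6 -115.3 137 67 442.6 -115.3 60 67;  python3 - <<'E'
from h import *
s=grab_frame("side")
crop(s,"pics/g16.png",370,60,120,140,4)
E
```

```text
now [ 432.6 -310.9  135.1   67. ]
[442.6, -115.3, 137.0, 67.0] -> [ 0.1839 -0.0673 -0.0019] turn -0.0 dist 196
[442.6, -115.3, 60.0, 67.0] -> [0.    0.    0.077] turn -0.0 dist 0
```

View pics/g16.png

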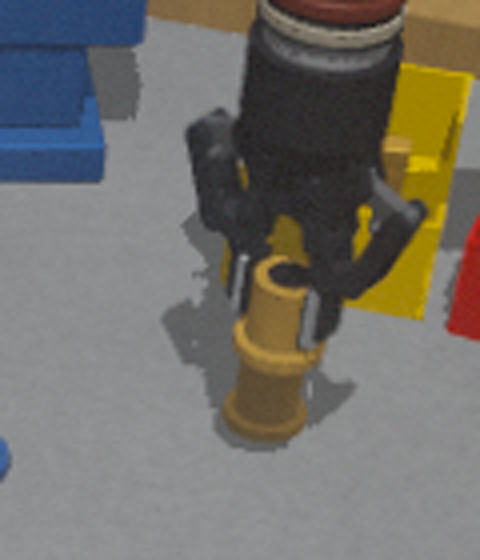

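Run:
```python
from h import *
s=grab_frame("side"); t=grab_frame("top")
for z in (.162,.167): print(ray(s,[(442,127.9)],z)*1000)
print(ray(s,[(285/4+370,272/4+60)],.167)*1000)
crop(t,"pics/g17.png",390,240,90,90,6)
```

```text
[[ 431.73576196 -319.58538729  162.        ]]
[[ 430.90329351 -312.27118761  167.        ]]
[[ 432.31226729 -311.33857072  167.        ]]
```

View pics/g17.png

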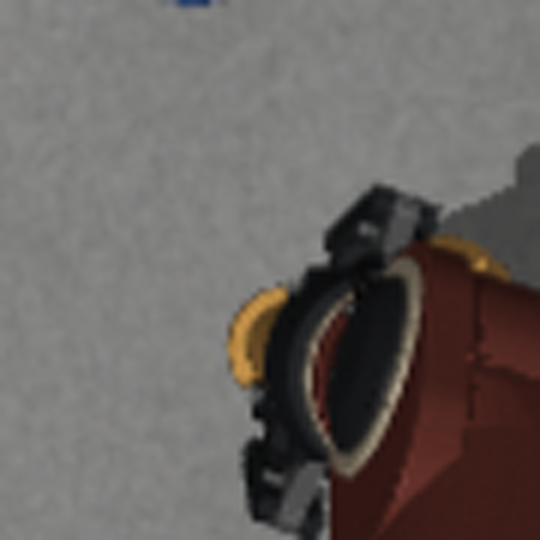

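Request:
{"fn": "drive_tool", "kwargs": {"commands": [0.04,-0.014,0,0,0.08,-0.029,0,0,0.12,-0.044,0,0,0.16,-0.058,0,0,0.184,-0.067,0,0]}}

```text
time: 23.0
tcp_pos: [0.441, -0.1118, 0.1323]
eef_rot: [-0.002, 0.833, 0.553, -0.001]
contact_force: [-0.3, -0.9, -2.4]
grip_width: 0.0362
```

Request:
{"fn": "drive_tool", "kwargs": {"commands": [0,0,0.03,0,0,0,0.06,0,0,0,0.075,0,0,0,0.075,0,0,0,0.075,0]}}

```text
time: 23.62
tcp_pos: [0.442, -0.1145, 0.0586]
eef_rot: [-0.0, 0.834, 0.552, -0.0]
contact_force: [0.7, -0.3, -1.4]
grip_width: 0.0365
```

```bash
python3 go.py now 442.6 -115.3 18 67;  python3 - <<'E'
from h import *
s=grab_frame("side")
crop(s,"pics/g18.png",350,170,120,110,5)
E
```

```text
now [ 442.  -114.5   58.6   67. ]
[442.6, -115.3, 18.0, 67.0] -> [-0.0005  0.0008  0.0406] turn 0.0 dist 1
```

View pics/g18.png

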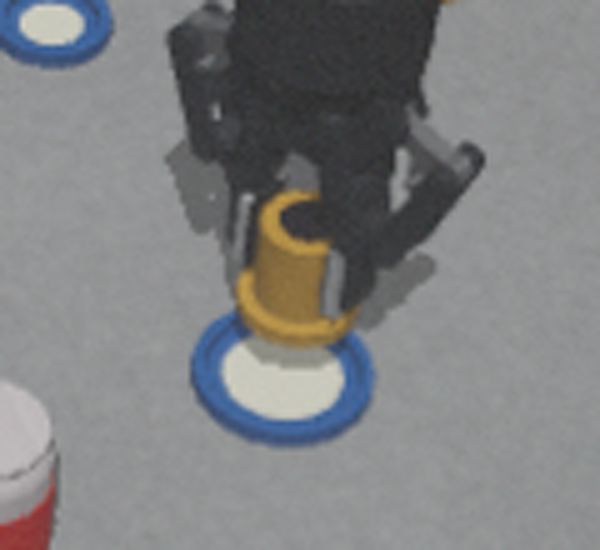

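Request:
{"fn": "drive_tool", "kwargs": {"commands": [0,0.002,0.01,0,0,0.002,0.02,0,0,0.002,0.03,0,0,0.002,0.036,0,0,0.002,0.038,0]}}

```text
time: 24.3
tcp_pos: [0.4437, -0.1152, 0.0202]
eef_rot: [-0.0, 0.834, 0.552, -0.0]
contact_force: [0.5, 0.2, -1.4]
grip_width: 0.0365
```

Request:
{"fn": "drive_tool", "kwargs": {"commands": [0,0,0.001,0,0,0,0.001,0,0,0,0.002,0,0,0,0.002,0]}}

```text
time: 24.8
tcp_pos: [0.444, -0.1154, 0.0189]
eef_rot: [0.0, 0.834, 0.552, 0.0]
contact_force: [0.2, -0.3, -1.9]
grip_width: 0.0364
```

```bash
python3 go.py now 442.6 -115.3 18 67;  python3 - <<'E'
from h import *
s=grab_frame("side")
crop(s,"pics/g19.png",350,170,120,110,5)
E
```

```text
now [ 444.  -115.4   18.9   67. ]
[442.6, -115.3, 18.0, 67.0] -> [-0.0005 -0.0013  0.0009] turn 0.0 dist 1
```

View pics/g19.png

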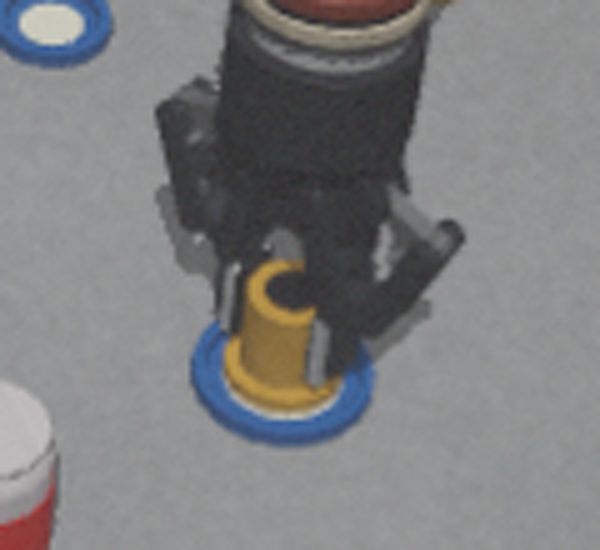

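Request:
{"fn": "drive_tool", "kwargs": {"commands": [0,0,0.001,0,0,0,0.001,0,0,0,0.002,0,0,0,0.002,0]}}

```text
time: 25.35
tcp_pos: [0.4441, -0.1154, 0.0183]
eef_rot: [0.001, 0.834, 0.552, 0.0]
contact_force: [-2.2, 0.6, 14.9]
grip_width: 0.0361
```

Request:
{"fn": "drive_tool", "kwargs": {"commands": [0,0,0.001,0,0,0,0.001,0,0,0,0.001,0]}}

```text
time: 25.72
tcp_pos: [0.4441, -0.1154, 0.0182]
eef_rot: [0.001, 0.834, 0.552, 0.0]
contact_force: [-3.3, 1.3, 23.6]
grip_width: 0.0361
```

Request:
{"fn": "drive_tool", "kwargs": {"commands": [0,0,-0.001,0,0,0,-0.001,0]}}

```text
time: 25.98
tcp_pos: [0.4441, -0.1155, 0.0183]
eef_rot: [0.001, 0.834, 0.552, 0.0]
contact_force: [-2.5, 0.7, 15.0]
grip_width: 0.0361
```

Request:
{"fn": "drive_tool", "kwargs": {"commands": [0,0,0,0,0,0,0,0,0,0,0,0,0,0,-0.005,0,0,0,-0.01,0], "jaw": 0.2}}

```text
time: 26.6
tcp_pos: [0.444, -0.1154, 0.027]
eef_rot: [-0.0, 0.834, 0.552, -0.0]
contact_force: [-0.1, 1.1, -0.6]
grip_width: 0.0681
```

Request:
{"fn": "drive_tool", "kwargs": {"commands": [0,0,-0.03,0,0,0,-0.06,0,0,0,-0.1,0,0,0,-0.15,0,0,0,-0.18,0]}}

```text
time: 27.22
tcp_pos: [0.4445, -0.1154, 0.2095]
eef_rot: [0.001, 0.834, 0.552, 0.001]
contact_force: [0.6, -0.2, -0.2]
grip_width: 0.0682
```

```bash
python3 go.py now 448.2 269.3 180 67;  python3 - <<'E'
from h import *
s=grab_frame("side")
crop(s,"pics/g20.png",350,170,120,110,5)
cv2.imwrite("pics/all20.png",s["color"][:,:,::-1])
E
```

```text
now [ 444.5 -115.4  209.5   67. ]
[448.2, 269.3, 180.0, 67.0] -> [ 0.3556 -0.1469  0.0295] turn 0.0 dist 385
```

View pics/g20.png

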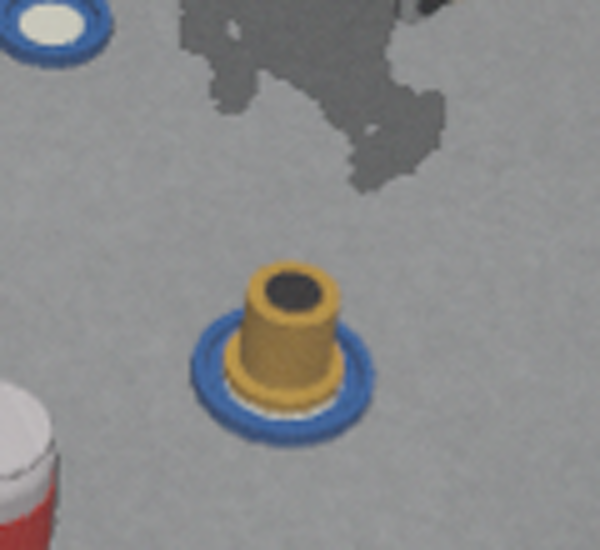

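Request:
{"fn": "drive_tool", "kwargs": {"commands": [0.05,-0.02,0,0,0.1,-0.041,0,0,0.15,-0.062,0,0,0.2,-0.083,0,0,0.25,-0.103,0,0]}}

```text
time: 27.9
tcp_pos: [0.4464, 0.1564, 0.207]
eef_rot: [0.0, 0.834, 0.552, 0.0]
contact_force: [0.6, -0.6, 0.0]
grip_width: 0.0683
```

Request:
{"fn": "drive_tool", "kwargs": {"commands": [0.05,-0.02,0,0,0.1,-0.042,0.01,0,0.106,-0.044,0.03,0,0.106,-0.044,0.06,0,0.106,-0.044,0.08,0]}}

```text
time: 28.52
tcp_pos: [0.4469, 0.2694, 0.1255]
eef_rot: [0.0, 0.834, 0.552, -0.001]
contact_force: [0.3, -0.3, 0.2]
grip_width: 0.068
```

Request:
{"fn": "drive_tool", "kwargs": {"commands": [0,0,0,0,0,0,0,0]}}

```text
time: 28.78
tcp_pos: [0.4481, 0.2701, 0.1276]
eef_rot: [-0.0, 0.834, 0.552, 0.001]
contact_force: [0.4, 0.3, -0.1]
grip_width: 0.0684
```

```bash
python3 go.py now 448.2 269.3 40 67;  python3 - <<'E'
from h import *
s=grab_frame("side")
crop(s,"pics/g21.png",280,290,130,130,5)
E
```

```text
now [448.1 270.1 127.6  67. ]
[448.2, 269.3, 40.0, 67.0] -> [-0.0006  0.0004  0.0876] turn 0.0 dist 1
```

View pics/g21.png

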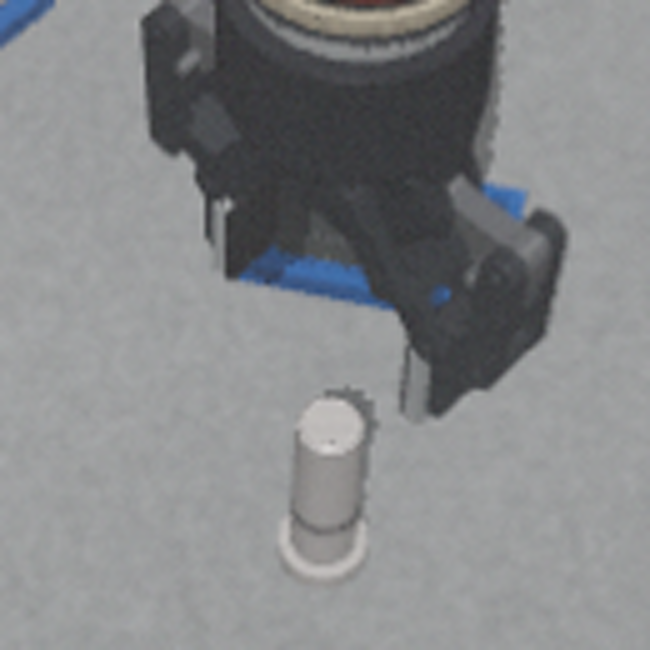

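Request:
{"fn": "drive_tool", "kwargs": {"commands": [0,0,0.02,0,0,0,0.04,0,0,0,0.06,0,0,0,0.077,0,0,0,0.086,0]}}

```text
time: 29.45
tcp_pos: [0.4481, 0.27, 0.0409]
eef_rot: [-0.0, 0.834, 0.552, 0.0]
contact_force: [0.5, 1.2, 0.8]
grip_width: 0.0685
```

Request:
{"fn": "drive_tool", "kwargs": {"commands": [0,0,0,0,0,0,0,0]}}

```text
time: 29.7
tcp_pos: [0.4483, 0.2701, 0.0416]
eef_rot: [-0.0, 0.834, 0.552, 0.001]
contact_force: [0.9, -0.4, 0.3]
grip_width: 0.0685
```

```bash
python3 go.py now 448.2 269.3 40 67;  python3 - <<'E'
from h import *
s=grab_frame("side")
crop(s,"pics/g22.png",280,290,130,130,5)
E
```

```text
now [448.3 270.1  41.6  67. ]
[448.2, 269.3, 40.0, 67.0] -> [-0.0008  0.0003  0.0016] turn 0.0 dist 1
```

View pics/g22.png

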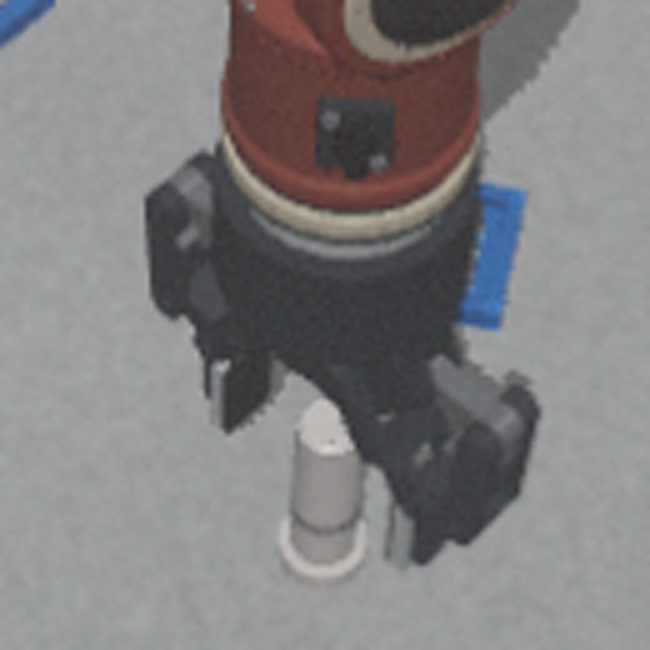

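Request:
{"fn": "drive_tool", "kwargs": {"commands": [0,0,0.001,0,0,0,0.001,0,0,0,0.001,0,0,0,0.001,0,0,0,0.001,0], "jaw": 1.0, "squeeze": 40}}

```text
time: 30.38
tcp_pos: [0.448, 0.2698, 0.0401]
eef_rot: [0.0, 0.834, 0.552, 0.0]
contact_force: [0.5, -0.6, 2.9]
grip_width: 0.0207
```

Request:
{"fn": "drive_tool", "kwargs": {"commands": [0,0,0,0,0,0,-0.02,0,0,0,-0.05,0,0,0,-0.09,0,0,0,-0.13,0]}}

```text
time: 31.0
tcp_pos: [0.4466, 0.2691, 0.1698]
eef_rot: [-0.0, 0.834, 0.552, -0.002]
contact_force: [0.2, -0.5, -3.2]
grip_width: 0.0213
```

```bash
python3 go.py now 470 100 190 67 500 -150 190 67 600 -299.5 150 67;  python3 - <<'E'
from h import *
import pickle
s=grab_frame("side")
crop(s,"pics/g23.png",280,240,130,160,4)
# pillar nest patch
for n,f in zip(("top","side"),pickle.load(open("f0.pkl","rb"))):
    hsv=cv2.cvtColor(f["color"],cv2.COLOR_RGB2HSV)
    m=cv2.inRange(hsv,(0,0,160),(180,70,255))
    nl,l,st,ce=cv2.connectedComponentsWithStats(m)
    for i in range(1,nl):
        P=ray(f,[ce[i]],.004)[0]*1000
        if np.hypot(*(P[:2]-[600,-300]))<20 and st[i,4]>20: print(n,P,st[i])
E
```

```text
now [446.6 269.1 169.8  67. ]
[470.0, 100.0, 190.0, 67.0] -> [-0.1466  0.0876 -0.0202] turn 0.0 dist 171
[500.0, -150.0, 190.0, 67.0] -> [-0.2184  0.1253 -0.    ] turn -0.0 dist 252
[600.0, -299.5, 150.0, 67.0] -> [-0.0985  0.1505  0.04  ] turn -0.0 dist 180
top [ 601.44706967 -301.28571778    4.        ] [416 225  12  11  99]
side [ 598.49093208 -297.98675914    4.        ] [354 171  13   8  89]
```

View pics/g23.png

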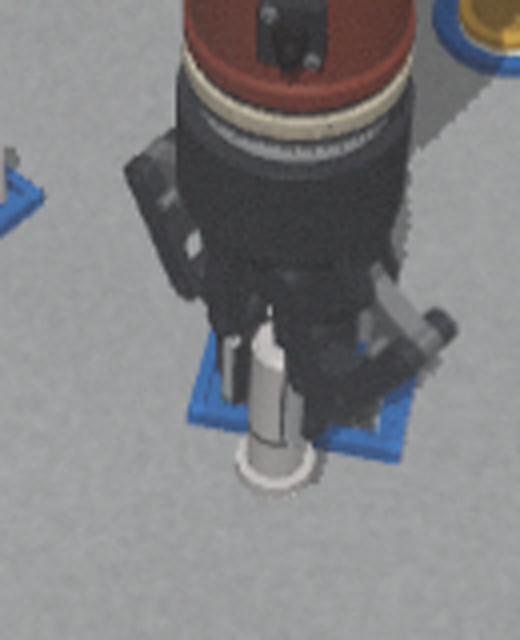

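Request:
{"fn": "drive_tool", "kwargs": {"commands": [-0.03,0.018,-0.01,0,-0.075,0.045,-0.02,0,-0.12,0.071,-0.02,0,-0.165,0.098,-0.02,0,-0.21,0.124,-0.02,0]}}

```text
time: 31.68
tcp_pos: [0.479, 0.0263, 0.1888]
eef_rot: [-0.001, 0.834, 0.552, -0.001]
contact_force: [0.2, -0.2, -3.8]
grip_width: 0.0211
```

Request:
{"fn": "drive_tool", "kwargs": {"commands": [-0.04,0.025,0,0,-0.08,0.05,0,0,-0.12,0.08,0,0,-0.15,0.115,0,0,-0.18,0.15,0,0]}}

```text
time: 32.3
tcp_pos: [0.547, -0.1974, 0.1883]
eef_rot: [-0.001, 0.834, 0.552, -0.001]
contact_force: [0.2, 0.6, -3.5]
grip_width: 0.0211
```

```bash
python3 go.py now 600 -299.5 130 67
```

```text
now [ 547.  -197.4  188.3   67. ]
[600.0, -299.5, 130.0, 67.0] -> [-0.0732  0.0887  0.0583] turn -0.0 dist 115
```

Request:
{"fn": "drive_tool", "kwargs": {"commands": [-0.025,0.03,0.01,0,-0.05,0.06,0.03,0,-0.07,0.085,0.05,0,-0.07,0.085,0.07,0,-0.07,0.085,0.09,0]}}

```text
time: 32.92
tcp_pos: [0.5972, -0.2938, 0.0968]
eef_rot: [-0.002, 0.834, 0.552, -0.001]
contact_force: [0.2, 1.2, -2.9]
grip_width: 0.021
```

Request:
{"fn": "drive_tool", "kwargs": {"commands": [0,0,0,0,0,0,0,0]}}

```text
time: 33.17
tcp_pos: [0.5986, -0.2937, 0.0998]
eef_rot: [-0.0, 0.834, 0.552, 0.0]
contact_force: [0.1, 0.6, -2.4]
grip_width: 0.0212
```

```bash
python3 go.py now 600 -299.5 45 67;  python3 - <<'E'
from h import *
s=grab_frame("side")
crop(s,"pics/g24.png",300,90,120,110,5)
E
```

```text
now [ 598.6 -293.7   99.8   67. ]
[600.0, -299.5, 45.0, 67.0] -> [-0.0048  0.0035  0.0548] turn 0.0 dist 6
```

View pics/g24.png

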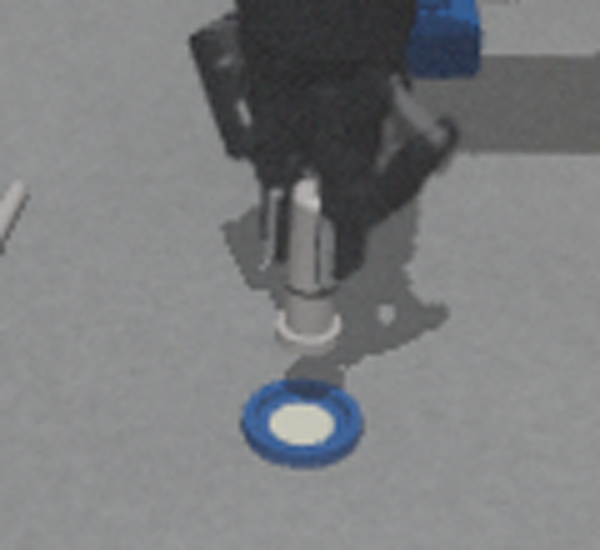

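Request:
{"fn": "drive_tool", "kwargs": {"commands": [-0.005,0.003,0.01,0,-0.005,0.003,0.022,0,-0.005,0.003,0.034,0,-0.005,0.003,0.042,0,-0.005,0.003,0.045,0]}}

```text
time: 33.85
tcp_pos: [0.5989, -0.2994, 0.0537]
eef_rot: [-0.001, 0.834, 0.552, -0.0]
contact_force: [-0.6, 1.0, -2.7]
grip_width: 0.0211
```

Request:
{"fn": "drive_tool", "kwargs": {"commands": [0,0,0.001,0,0,0,0.002,0,0,0,0.003,0,0,0,0.004,0]}}

```text
time: 34.35
tcp_pos: [0.5994, -0.2998, 0.0509]
eef_rot: [0.0, 0.834, 0.552, 0.0]
contact_force: [-1.1, -0.7, -3.4]
grip_width: 0.021
```

```bash
python3 go.py now 600 -299.5 45 67;  python3 - <<'E'
from h import *
s=grab_frame("side")
crop(s,"pics/g25.png",300,90,120,110,5)
E
```

```text
now [ 599.4 -299.8   50.9   67. ]
[600.0, -299.5, 45.0, 67.0] -> [0.0005 0.0004 0.0059] turn 0.0 dist 1
```

View pics/g25.png

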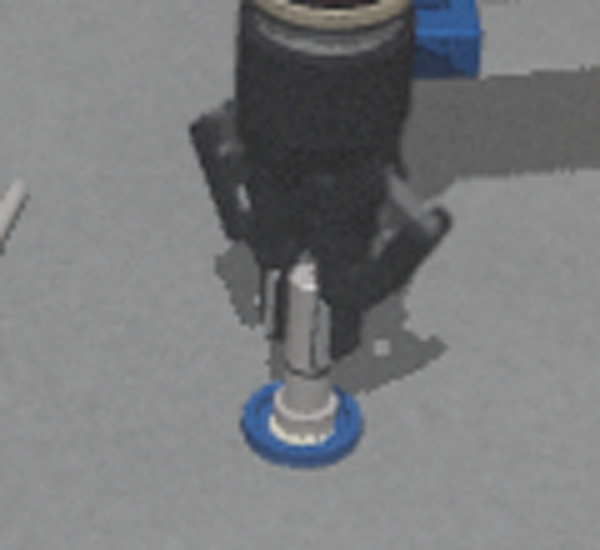

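Request:
{"fn": "drive_tool", "kwargs": {"commands": [0,0,0.001,0,0,0,0.002,0,0,0,0.003,0,0,0,0.004,0,0,0,0.005,0]}}

```text
time: 35.02
tcp_pos: [0.5993, -0.2997, 0.0457]
eef_rot: [-0.0, 0.834, 0.552, 0.0]
contact_force: [-0.1, -0.1, -2.8]
grip_width: 0.0213
```

Request:
{"fn": "drive_tool", "kwargs": {"commands": [0,0,0.001,0,0,0,0.001,0]}}

```text
time: 35.28
tcp_pos: [0.5992, -0.2997, 0.0446]
eef_rot: [-0.0, 0.834, 0.552, -0.0]
contact_force: [0.2, 0.6, -2.9]
grip_width: 0.0215
```

Request:
{"fn": "drive_tool", "kwargs": {"commands": [0,0,0.001,0,0,0,0.001,0,0,0,0.001,0]}}

```text
time: 35.65
tcp_pos: [0.5995, -0.2998, 0.0441]
eef_rot: [0.0, 0.834, 0.552, 0.0]
contact_force: [-0.4, 0.5, -0.5]
grip_width: 0.0211
```

Request:
{"fn": "drive_tool", "kwargs": {"commands": [0,0,0.001,0,0,0,0.001,0,0,0,0.001,0]}}

```text
time: 36.02
tcp_pos: [0.5995, -0.2998, 0.0441]
eef_rot: [0.0, 0.834, 0.552, 0.0]
contact_force: [-1.4, 0.5, 5.0]
grip_width: 0.0212
```

Request:
{"fn": "drive_tool", "kwargs": {"commands": [0,0,0,0,0,0,0,0,0,0,0,0,0,0,0,0,0,0,-0.005,0], "jaw": 0.2}}

```text
time: 36.65
tcp_pos: [0.5989, -0.2996, 0.0474]
eef_rot: [-0.0, 0.834, 0.552, -0.0]
contact_force: [-0.3, -0.5, 0.2]
grip_width: 0.0684
```

Request:
{"fn": "drive_tool", "kwargs": {"commands": [0,0,-0.02,0,0,0,-0.05,0,0,0,-0.09,0,0,0,-0.14,0,0,0,-0.17,0]}}

```text
time: 37.28
tcp_pos: [0.6006, -0.2999, 0.2229]
eef_rot: [0.003, 0.834, 0.552, 0.002]
contact_force: [-0.7, 0.4, 0.4]
grip_width: 0.0684
```

Request:
{"fn": "drive_tool", "kwargs": {"commands": [-0.05,0,0,0,-0.1,0,0,0,-0.1,0,0,0,-0.1,0,0,0]}}

```text
time: 37.78
tcp_pos: [0.5606, -0.3913, 0.219]
eef_rot: [0.0, 0.834, 0.552, 0.001]
contact_force: [-0.1, 0.2, 0.7]
grip_width: 0.0683
```

Run:
```python
from h import *
s=grab_frame("side");t=grab_frame("top")
import pickle; pickle.dump((t,s),open("f1.pkl","wb"))
cv2.imwrite("pics/end_s.png",s["color"][:,:,::-1]);crop(t,"pics/end_t.png",170,130,320,190,2.5)
```

```text
(no output)
```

View pics/end_s.png

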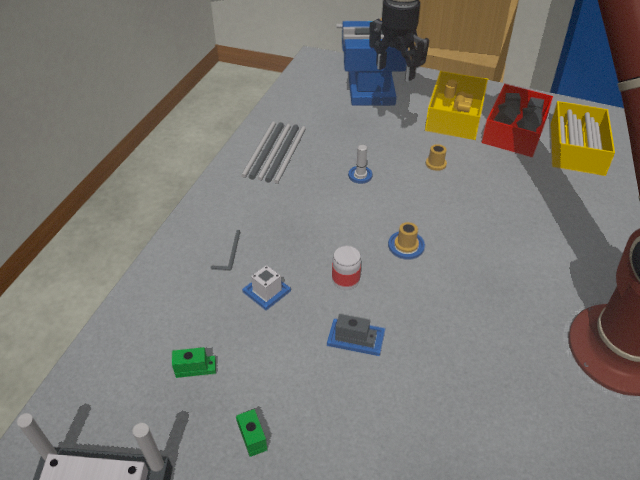

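View pics/end_t.png

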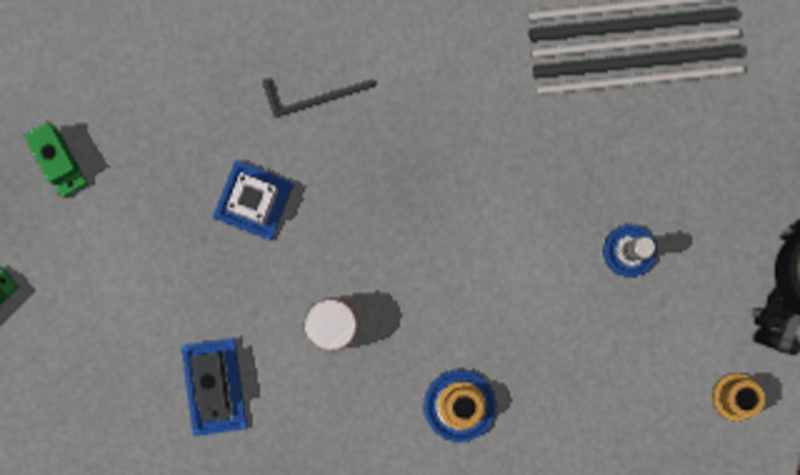

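Run:
```python
from h import *
s=grab_frame("side"); t=grab_frame("top")
hs=[(380.0,0)]
# tops: bush bore, pillar top
print("bush",ray(t,[(170+464/2.5,130+407/2.5)],.05)*1000,"pillar",ray(t,[(170+643/2.5,130+247/2.5)],.084)*1000,"insert",ray(t,[(170+251/2.5,130+197/2.5)],.046)*1000)
print(read_state()["joint_velocities"].round(3)); print(job_done())
```

```text
bush [[ 443.88513623 -119.27859571   50.        ]] pillar [[ 599.86838341 -300.80284398   84.        ]] insert [[664.56140286  92.72859709  46.        ]]
[ 0.002  0.005  0.008  0.002  0.002 -0.    -0.001]
the job is handed in; nothing more can be done
None
```

All four parts are standing in their own nests, and I handed the job in at about 38 s. I placed them in the required order: slide, insert, bush, pillar. Each was lowered until the wrist force showed contact, then released. The bush was the one farthest to the robot's left.

**Last checks:** before hand-in, both cameras showed every part upright and flat on its nest floor. The can, the hex key, the green look-alikes and the other bush look unmoved. The arm was clear of everything and at rest.

| Part | Offset from nest centre | How measured |
|---|---|---|
| Insert | about 3 mm | top camera |
| Bush | about 3 mm | top camera |
| Pillar | about 2 mm | top camera |
| Slide | about 3 mm along its length | judged by eye from the pictures |

**Disagreements:**
- **Cameras:** they differed by a steady 3 to 4 mm in the horizontal plane, so I aimed at the average of the two. That is well inside the 12 mm allowed.
- **Bush grip:** the finger opening read about 36.3 mm on the 38 mm body, while other parts read only about 0.8 mm under. The side camera put the bush centred in the grip, so I carried on.

No check failed.

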